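Slide the drip tray up onto the cooling slab and tip the wax pot into it

ROBOT

A 7-joint arm with a two-finger parallel gripper is mounted at the origin on a cart in front of the work surface, level with it; the furniture and walls round the work are solid. World frame = base frame: x ahead of the robot, y to its left, z up, the work surface at z = 0. Lengths are in mm, angles in rad, forces in N, time in s.
With the tool pointing down it reaches from about 400 to 875 mm from the base axis. Payload 4.4 kg.
Tool frame: the origin (TCP) lies on the centre line of the jaws, within the pads' length; the fingertips stand ctrl.nose_length ahead of it and the grasp point (between the pads) lies 6 mm ahead of it (ctrl.nose_length is the distance from the TCP to the fingertips, in mm); z points along the fingers, y is the direction in which the jaws open and shut (so a half turn about z gives the same grasp; the last joint's range is limited). The gripper opens to 85 mm and grips with 20 to 120 N. Pads are 22 mm wide; open, the fingers measure 114 mm over their backs; the gripper's body (76 mm by 85 mm) begins 54 mm behind the grasp point. The pads swing forward as they close: fully open they stand 13 mm farther back than shut.
Start: joints at [-1.407, 0.628, 0.038, 1.517, -0.027, 0.996, -0.02], TCP at [148.034, 632.932, 256.313] pointing down, gripper open.
Joint ranges: [-3.06, 3.06], [-0.37, 2.12], [-1.25, 1.32], [0.18, 2.47], [-1.1, 4.24], [0.23, 1.98], [-2.94, 2.94]. Speed limits (rad/s): [2.57, 2.57, 3.14, 3.14, 3.14, 3.14, 3.14].

INTERFACE

Orientations are given as [roll, pitch, yaw] about the fixed x, y, z axes, in that order (R = Rz(yaw) Ry(pitch) Rx(roll)).
In Python, from cell import ctrl, vision gives the robot as it stands. The module is installed in compiled form; this text tells all that it offers.
- The arm moves only by the shell command python3 -m inch 'ROWS'. ROWS is a JSON object of lists of equal length, an entry for each row: "travel": the shift along the tool's x, y, z in cm, a list of three; "twist": the turn about the tool's z in degrees; "fingers": the finger opening in cm, from 0 to 8.54. A call has exactly 10 rows; each row is the pose to reach, as a shift and turn from the pose commanded when the call began, along the tool's axes at that moment; what a row does not reach only later rows make up. A row lasts 1/12 s, in which the tool goes at most 41.7 mm and 7.16 degrees, less where a joint would pass 70% of its speed; a pose out of reach is approached as far as the arm can. A call with a gripper value outside its range is refused whole. The fingers move at their own pace and stop on an object; the grip force is fixed at half the most. Time passes only in rows, so rows that repeat a pose let the fingers close, or fill a call up. It gives the time, the measured TCP pose, the force and the opening at its end, in the units of the state.
- ctrl.read_state(): the state, without advancing time (a new reading comes with each control period).
- vision.get_image(name): name is "side" or "top"; returns a dict with "frame" (480x640x3 uint8, red, green, blue), "fx", "fy", "cx", "cy" (pixels), "k1" (the pictures are not rectified: a ray, as slopes to the right and down, at radius r is drawn at 1 + k1 r^2 times it, then the intrinsics apply), "position" and "orientation" of the camera in the world. Camera axes: x right, y down, z forward; pixel columns grow to the right and rows downward; lengths in mm; the calibration is good to about 2 mm. A picture is of the moment at which its call begins. There is no depth.
- ctrl.finish_job(): hands the job in, once; it reports no verdict.
The state is a dict: "clock": time; "qpos": joint angles; "qd": joint speeds; "tau": joint torques, N m; "eef_pos": TCP position; "tool_rot": TCP orientation; "force": force on the tool from outside, world axes, zero at the start; "torque": the same for the moment, N m; "width": finger opening in mm.
Only numpy, scipy, OpenCV 4.12 (cv2) and the standard library are available. Lean on these libraries where they do the work, as an engineer would, in place of code of your own. Each camera call takes 0.05 s, during which the arm holds its last target.

TASK

Slide the two-handled metal tray from the bench over the step onto the stone slab, raising one end at a time (do not carry it or tip it steeply), and push it along the slab, centred and square, until its front wall has pushed the orange stop pad in by roughly half of its travel, not all the way. Then pull the red-knobbed lever right over to tip the pot, so that all three wax lumps end up in the tray. Leave the tray on the slab against the pad, and leave the plum-coloured wax tin and the tape roll alone.

Things in the scene. Friction and masses are not known exactly. Their poses are not given: they have to be found in the camera images.
- pot_stand: Fixed grey stand of the tilting pot; frame of the work place. Origin on the bench (z 0) under the slab's centre line. The tray travels along its -y and ends with its centre line on x = 0; +x points away from the robot, to the pot. In mm: foot plate x 78 to 178, y +-85, 12 high; uprights x 80 to 110, y 61 to 75 either side, up to z 174.
- slab_entry (a point): Point of the stand on the bench at its x 0, y +90 mm: the usual place of the white stone slab's entry edge, a vertical step. The slab is 144 wide (x +-72), and reaches 215 mm on along -y. It is set by hand: along y edge and stop together vary by +-12 mm, and its top is 10 to 22 mm above the bench; neither is measured: feel or see it.
- end_stop (a point): Point of the stand at x 0, y -80 mm, z 0: the usual place (+-12 mm along y, with the slab) of the orange stop pad's face while it stands fully out, 170 mm beyond the slab's entry edge. 24 to 37 mm behind that face an aluminium bracket, 90 mm wide, rises 50 mm above the slab.
- chute_lip (a point): middle of the lower end of the stand's sloping sheet-metal chute (stand x 55, y 0, z 83 mm; 116 mm wide along y), which leads from the pot over the tray's far edge. The tray's rim passes below it
- tray: Loose aluminium tray, 114 (x) by 160 (y) by 30 mm, 3 mm sheet, 0.4 to 0.65 kg; origin at the centre of its underside. At each end a steel bar handle (10 mm thick, straight over x +-34 mm, along x) at y -72 and +72, 58 mm up. It waits on the bench, its -y end (front) to the slab, turned up to 0.3 rad. A pinched bar turns in the grip, so lifting it tilts the tray about its other end.
- front_bar (a point): centre of the tray's leading bar handle (tray y -72 mm, 58 mm above the underside); its axes are the tray's
- rear_bar (a point): centre of the tray's trailing bar handle (tray y +72 mm, 58 mm above the underside); its axes are the tray's
- stop_pad (a joint): Orange pad, 50 mm wide, 22 high, centre 19 mm above the slab's top, on a stiff stem in the end stop: 0 = fully out, grows to 0.016 m (fully in) as it is pushed along the stand's -y. It takes about 5 N to move, on top of the tray's sliding friction, and stays where it is left (no spring).
- pot (a joint): Tilt of the dark steel pot about its pivot line along y (stand x 95, z 155 mm): 0 upright (start), grows to 1.55 rad as the lever is pulled over to the stand's -x (towards the robot), pouring over the chute into the tray. Stiff pivot, some 2 to 4 N at the knob; stays where it is left. The lumps slide out above about 1.2 rad.
- pot_knob (a point): Centre of the red ball knob, 26 mm across, on the pot's 103 mm lever. Upright it is at stand x 165, y -105, z 230 mm; it runs on a circle about the pivot line (x 95, z 155), up over the top, to x 21, z 227 when fully tipped. The lever is a 10 mm rod in the plane y = -105, free on both sides (nearest upright at y -75).
- wax_lump_0: cream wax lump, 29x40x19 mm, origin under its centre; starts in the pot
- wax_lump_1: orange-red wax lump, 31x31x22 mm, origin under its centre; starts in the pot
- wax_lump_2: ochre wax lump, 22x19x15 mm, origin under its centre; starts in the pot
- tin_plum: bystander: open tin of plum-coloured set wax, 58 mm across, 50 mm high, origin under its centre; leave alone
- tape_roll: bystander: roll of cream tape lying flat, 93 mm across, 24 mm high, origin under its centre; leave alone

How it is judged:
By the outcome, as a careful person would: the job done as asked, in the order asked, and still so for the second after the job is handed in, with the robot touching nothing.
It also fails if it takes over 66 s, if anything falls off the work surface, if the arm or the gripper's body presses on something with over 40 N, if the wrist force passes 120 N, or if a joint passes its speed limit or range.

## Working session

There is one attempt and no reset: what is moved stays moved. The work goes in short steps, Python scripts to look and compute and a shell command to move; the robot and the scene stay as the last step left them, time stands still between calls to the robot, and variables do not carry over. Pictures are saved under pics/ and viewed, and the job is handed in when it is done.

```bash
ls; mkdir -p pics; cat > h.py <<'E'
import numpy as np, cv2
from cell import ctrl, vision
from scipy.spatial.transform import Rotation as R
def snap(n,tag):
    d=vision.get_image(n); cv2.imwrite(f'pics/{tag}.png',d['frame'][:,:,::-1]); np.save(f'pics/{tag}.npy',d,allow_pickle=True); return d
def load(tag): return np.load(f'pics/{tag}.npy',allow_pickle=True).item()
E
python3 - <<'E'
from h import *
print(ctrl.read_state(), ctrl.nose_length)
for n in ('side','top'):
    d=snap(n,n+'0'); print({k:v for k,v in d.items() if k!='frame'})
E
```

```text
pics
{'clock': 0.0, 'qpos': array([-1.40678857,  0.62935765,  0.03840994,  1.51839832, -0.02702102,
        0.9963047 , -0.02001066]), 'qd': array([-0.00020394, -0.00067006, -0.00028948, -0.00163679,  0.00161653,
       -0.00072292,  0.00140101]), 'tau': array([-5.01389786e-04, -5.63403547e+01,  1.22601572e+00, -1.93440610e+01,
        1.09608166e-02,  1.06366063e-02, -8.04830592e-06]), 'eef_pos': array([147.87629993, 632.34185006, 255.37130068]), 'tool_rot': array([-3.13964128e+00, -9.31175800e-06,  2.91178800e+00]), 'force': array([-0.57403413,  1.31892062,  0.04813425]), 'torque': array([-0.00832005,  0.01932407, -0.00409853]), 'width': 85.40426510043987} 25.0
{'fx': 468.4080019063479, 'fy': 468.4080019063479, 'cx': 327.4582705223221, 'cy': 234.23045376840818, 'k1': 0.03826989173556862, 'position': array([  282.31967746, -1248.98096485,   623.57529207]), 'orientation': array([-1.94038367,  0.01826892, -0.26613355])}
{'fx': 504.21785759893214, 'fy': 504.21785759893214, 'cx': 315.25790075063475, 'cy': 230.20823175777562, 'k1': -0.07797288106540821, 'position': array([ 500.30189082,  -58.74208405, 1328.95117767]), 'orientation': array([-3.05366673,  0.02702047, -1.54872238])}
```

View pics/side0.png

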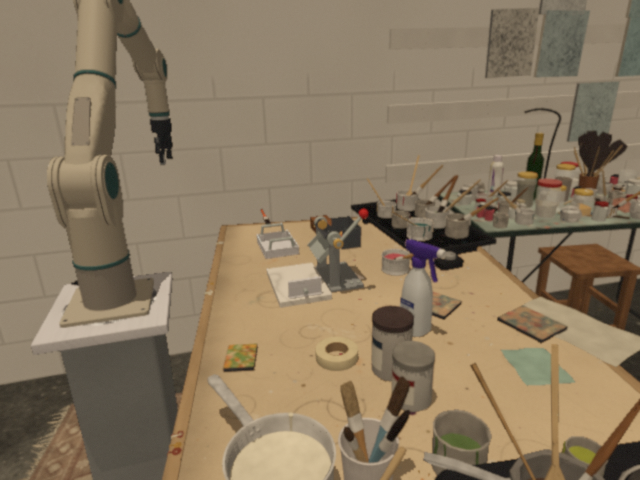

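View pics/top0.png

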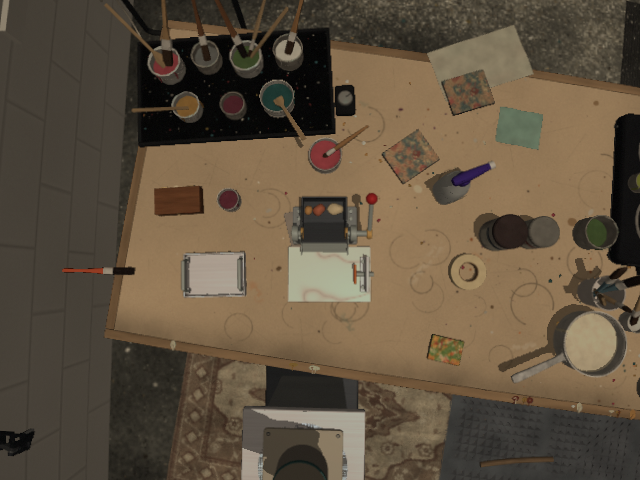

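```bash
python3 - <<'E'
import cv2
a=cv2.imread('pics/top0.png')[180:320,150:410]; cv2.imwrite('pics/topc.png',cv2.resize(a,None,fx=3,fy=3,interpolation=cv2.INTER_CUBIC))
a=cv2.imread('pics/side0.png')[195:315,220:420]; cv2.imwrite('pics/sidec.png',cv2.resize(a,None,fx=4,fy=4,interpolation=cv2.INTER_CUBIC))
E
```

```text
(no output)
```

View pics/topc.png

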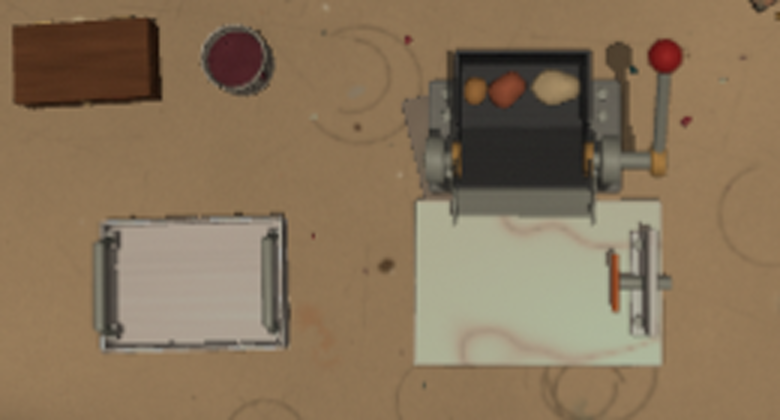

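View pics/sidec.png

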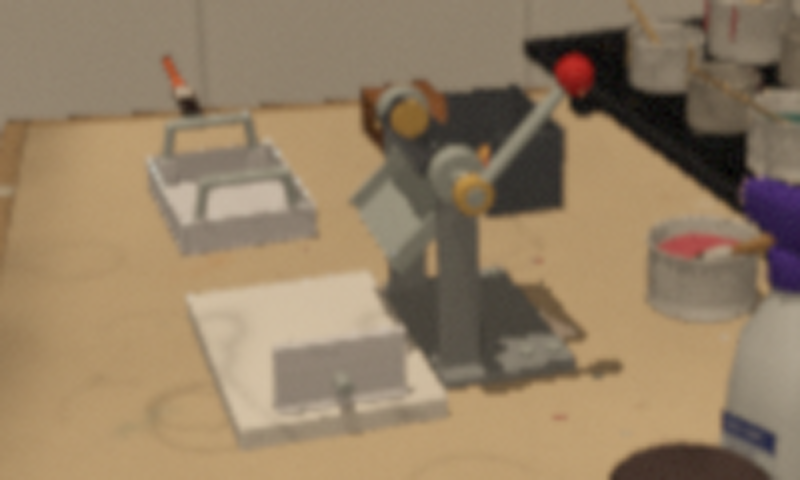

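```bash
cat >> h.py <<'E'
def ray(d,u,v):
    xd=np.array([(u-d['cx'])/d['fx'],(v-d['cy'])/d['fy']]); x=xd.copy()
    for _ in range(20): x=xd/(1+d['k1']*(x@x))
    Rm=R.from_euler('xyz',d['orientation']).as_matrix()
    v=Rm@np.array([x[0],x[1],1]); return np.array(d['position']),v/np.linalg.norm(v)
def plane(d,uv,z):
    p,v=ray(d,*uv); return p+v*(z-p[2])/v[2]
def tri(d1,a,d2,b):
    p,v=ray(d1,*a); q,w=ray(d2,*b)
    A=np.stack([v,-w],1); s=np.linalg.lstsq(A,q-p,rcond=None)[0]
    a,b=p+v*s[0],q+w*s[1]; return (a+b)/2, np.linalg.norm(a-b)
def proj(d,P):
    Rm=R.from_euler('xyz',d['orientation']).as_matrix()
    c=Rm.T@(np.array(P)-d['position']); x=c[:2]/c[2]; x=x*(1+d['k1']*(x@x))
    return np.array([x[0]*d['fx']+d['cx'],x[1]*d['fy']+d['cy']])
E
python3 - <<'E'
from h import *
np.set_printoptions(precision=1,suppress=True)
T=load('top0');S=load('side0')
t=lambda x,y:(150+(x+.5)/3-.5,180+(y+.5)/3-.5); s=lambda x,y:(220+(x+.5)/4-.5,195+(y+.5)/4-.5)
def cen(d,f,roi):
    h=cv2.cvtColor(d['frame'],cv2.COLOR_RGB2HSV).astype(int); m=f(h)
    x0,y0,x1,y1=roi; mm=np.zeros_like(m); mm[y0:y1,x0:x1]=m[y0:y1,x0:x1]
    ys,xs=np.nonzero(mm); return xs.mean(),ys.mean(),len(xs),(xs.min(),xs.max(),ys.min(),ys.max())
red=lambda h:((h[...,0]<6)|(h[...,0]>172))&(h[...,1]>150)&(h[...,2]>70)
a=cen(T,red,(360,185,385,210));b=cen(S,red,(350,200,375,222));print(a,b,'knob',tri(T,a[:2],S,b[:2]))
org=lambda h:(h[...,0]<15)&(h[...,1]>140)&(h[...,2]>80)
a=cen(T,org,(345,255,364,290));print('pad',a,[plane(T,a[:2],z) for z in(30,35)])
for n,p,q in [('front bar',(269,285),(246,182)),('front +x',(269,236),(290,177)),('front -x',(270,333),(200,188)),('rear',(101,287),(210,122)),
 ('slab entry -x',(415,365),(188,297)),('slab entry +x',(416,199),(370,273)),('slab stop -x',(661,366),(240,435)),('slab stop+x',(661,199),(450,408))]:
    print(n,*tri(T,t(*p),S,s(*q)))
print('rear z58',[plane(T,t(*p),58) for p in((101,238),(101,335))],'front z58',[plane(T,t(*p),58) for p in((270,236),(270,333))])
for z in (10,16,22): print(z,[plane(T,t(*p),z)[:2] for p in ((415,365),(416,199),(661,199),(661,366))])
print('slab bottom edges side z0', [plane(S,s(*p),0) for p in ((243,447),(450,416))],'top', [plane(S,s(*p),16) for p in ((240,435),(450,406))])
print('tray floor corners z30',[plane(T,t(*p),30) for p in ((102,350),(104,220),(283,216),(285,347))])
print('tin',plane(T,t(236,60),50),'roll',plane(T,(467,272),24))
E
```

```text
(np.float64(371.20652173913044), np.float64(198.2391304347826), 92, (np.int64(366), np.int64(376), np.int64(193), np.int64(203))) (np.float64(363.1875), np.float64(212.7625), 80, (np.int64(358), np.int64(368), np.int64(208), np.int64(218))) knob (array([ 670.5, -148.6,  231.2]), np.float64(2.5277234989097845))
pad (np.float64(354.5), np.float64(273.5), 36, (np.int64(354), np.int64(355), np.int64(265), np.int64(282))) [array([ 504.6, -124.2,   30. ]), array([ 504.6, -124. ,   35. ])]
front bar [497.7 167.8  54.3] 5.419768730389544
front +x [536.9 169.7  53.2] 1.0023329012697864
front -x [458.4 165.3  54.9] 7.549570604015605
rear [491.6 311.1  57.5] 3.8301184492866867
slab entry -x [430.6  45.6  15.4] 3.4813959348786043
slab entry +x [573.8  48.6  14.1] 2.3870732134928403
slab stop -x [ 434.  -166.8   11.1] 2.6732150898248483
slab stop+x [ 578.3 -165.1    6.7] 1.8464155027906044
rear z58 [array([531.3, 313. ,  58. ]), array([449.2, 309.6,  58. ])] front z58 [array([536.3, 168.1,  58. ]), array([454.8, 165.4,  58. ])]
10 [array([428.6,  46.3]), array([572.8,  49.2]), array([ 577.2, -164.6]), array([ 432.6, -166.6])]
16 [array([428.9,  45.8]), array([572.5,  48.7]), array([ 576.8, -164.1]), array([ 432.9, -166.1])]
22 [array([429.2,  45.4]), array([572.2,  48.2]), array([ 576.5, -163.6]), array([ 433.2, -165.7])]
slab bottom edges side z0 [array([ 437.2, -163.9,    0. ]), array([ 579.4, -164.1,    0. ])] top [array([ 434.1, -175.8,   16. ]), array([ 575.5, -178.8,   16. ])]
tray floor corners z30 [array([435.2, 316.4,  30. ]), array([547.6, 319.3,  30. ]), array([554.6, 162.4,  30. ]), array([442.2, 157. ,  30. ])]
tin [687.  204.3  50. ] roll [ 514.1 -414.7   24. ]
```

```bash
cat >> h.py <<'E'
def go(x,y,z,yaw):
    s=ctrl.read_state(); Rm=R.from_euler('xyz',s['tool_rot']).as_matrix()
    d=Rm.T@(np.array([x,y,z])-s['eef_pos'])/10
    dy=np.degrees((s['tool_rot'][2]-yaw+np.pi)%(2*np.pi)-np.pi)
    print('travel cm',d.round(2),'twist',round(dy,2))
def st():
    s=ctrl.read_state(); print('t',round(s['clock'],2),'p',s['eef_pos'].round(1),'rot',s['tool_rot'].round(3),'F',s['force'].round(1),'w',round(s['width'],1),'q',s['qpos'].round(2))
E
python3 -c "
from h import *
go(495.5,166.7,140,np.pi+.036)"
```

```text
travel cm [-44.45 -37.41  11.61] twist -15.23
```

```bash
python3 -m inch '{"travel":[[-3,-2.5,0],[-7,-6,0],[-11,-9,1],[-15,-12.5,2],[-19,-16,3],[-23,-19.5,4],[-27,-22.5,5],[-31,-26,6],[-34,-28.5,7],[-36,-30.5,8]],"twist":[-2,-4,-6,-8,-10,-12,-13,-14,-15,-15.2],"fingers":[8.5,8,7,6,5,5,5,5,5,5]}'; python3 -c "
from h import *
st();go(495.5,166.7,130,np.pi+.036)"
```

```text
clock: 0.93
eef_pos: [392.8, 304.5, 192.2]
tool_rot: [3.141, 0.0, -3.105]
force: [0.2, 0.6, -0.1]
width: 49.7
t 0.93 p [392.8 304.5 192.2] rot [ 3.141  0.    -3.105] F [ 0.2  0.6 -0.1] w 49.7 q [-0.69  0.51 -0.04  2.    0.04  0.63  0.86]
travel cm [ -9.75 -14.15   6.21] twist 0.02
```

```bash
python3 -m inch '{"travel":[[-2,-3,1],[-4,-6,2],[-6,-9,3.2],[-8,-12,4.2],[-9,-13.5,5.2],[-9.6,-14,6.2],[-9.7,-14,6.2],[-9.7,-14,6.2],[-9.7,-14,6.2],[-9.7,-14,6.2]],"twist":[0,0,0,0,0,0,0,0,0,0],"fingers":[5,5,5,5,5,5,5,5,5,5]}'; python3 -c "
from h import *
d=snap('top','top1');snap('side','side1')
a=d['frame'][180:320,150:410]; cv2.imwrite('pics/top1c.png',cv2.resize(a,None,fx=3,fy=3)[:,:,::-1])
go(495.5,166.7,64,np.pi+.036)"
```

```text
clock: 1.77
eef_pos: [493.0, 171.9, 130.9]
tool_rot: [3.14, 0.0, -3.103]
force: [0.3, 0.0, 0.5]
width: 50.0
travel cm [-0.2  -0.47  6.7 ] twist 0.12
```

View pics/top1c.png

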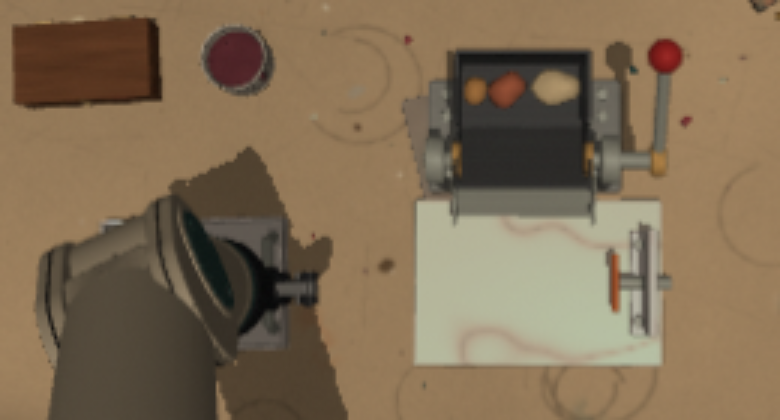

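```bash
python3 -c "
import cv2
a=cv2.imread('pics/side1.png')[175:315,220:420]; cv2.imwrite('pics/side1c.png',cv2.resize(a,None,fx=4,fy=4,interpolation=cv2.INTER_CUBIC))"
```

```text
(no output)
```

View pics/side1c.png

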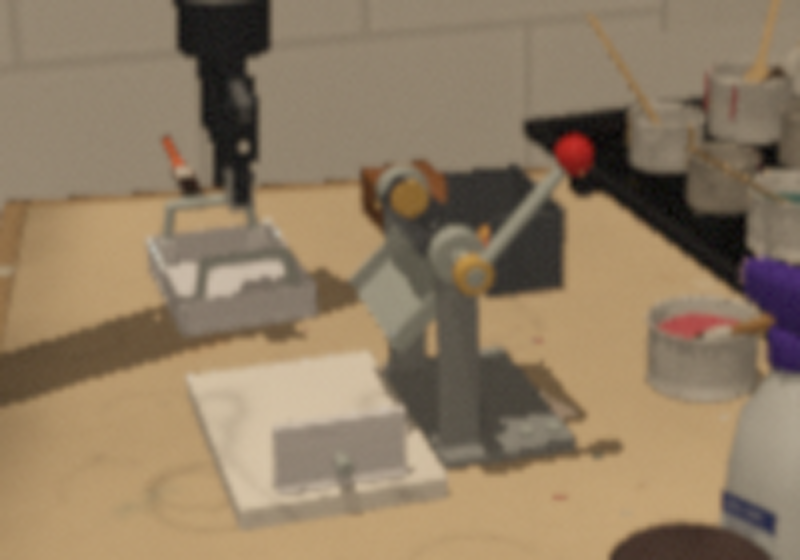

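```bash
python3 -m inch '{"travel":[[-0.2,-0.47,1.5],[-0.2,-0.47,3],[-0.2,-0.47,4.5],[-0.2,-0.47,6],[-0.2,-0.47,6.7],[-0.2,-0.47,6.7],[-0.2,-0.47,6.7],[-0.2,-0.47,6.7],[-0.2,-0.47,6.7],[-0.2,-0.47,6.7]],"twist":[0,0,0,0,0,0,0,0,0,0],"fingers":[5,5,5,5,5,5,4,3,2,0]}'; python3 -m inch '{"travel":[[0,0,0],[0,0,0],[0,0,0],[0,0,0],[0,0,0],[0,0,0],[0,0,0],[0,0,0],[0,0,0],[0,0,0]],"twist":[0,0,0,0,0,0,0,0,0,0],"fingers":[0,0,0,0,0,0,0,0,0,0]}';python3 -c "
from h import *
st()"
```

```text
clock: 2.7
eef_pos: [496.5, 165.9, 64.3]
tool_rot: [3.14, 0.002, -3.106]
force: [0.3, -2.2, 6.0]
width: 9.0
clock: 3.53
eef_pos: [496.5, 165.8, 64.4]
tool_rot: [3.14, 0.002, -3.105]
force: [-0.5, 1.2, 6.2]
width: 8.2
t 3.53 p [496.5 165.8  64.4] rot [ 3.140e+00  2.000e-03 -3.105e+00] F [-0.5  1.2  6.2] w 8.2 q [-0.35  0.75 -0.05  2.01  0.08  0.38  1.15]
```

```bash
python3 -m inch '{"travel":[[0,0,-0.3],[0,0,-0.6],[0,0,-1],[0,0,-1.4],[0,0,-1.8],[0,0,-2.2],[0,0,-2.6],[0,0,-2.9],[0,0,-2.9],[0,0,-2.9]],"twist":[0,0,0,0,0,0,0,0,0,0],"fingers":[0,0,0,0,0,0,0,0,0,0]}';python3 -c "
from h import *
st();go(500.5,75,93.5,-3.11);go(503.5,-20,93.5,-3.12)"
```

```text
clock: 4.37
eef_pos: [496.0, 165.0, 92.6]
tool_rot: [3.141, 0.0, -3.106]
force: [-0.6, 0.2, -4.9]
width: 7.6
t 4.37 p [496.  165.   92.6] rot [ 3.141  0.    -3.106] F [-0.6  0.2 -4.9] w 7.6 q [-0.34  0.7  -0.05  2.    0.08  0.44  1.16]
travel cm [-0.13 -9.01 -0.09] twist 0.22
travel cm [ -0.09 -18.52  -0.09] twist 0.79
```

```bash
python3 -m inch '{"travel":[[0,-0.5,-0.1],[0,-1.5,-0.1],[0,-2.5,-0.1],[-0.05,-3.5,-0.1],[-0.1,-4.5,-0.1],[-0.1,-5.5,-0.1],[-0.15,-6.5,-0.1],[-0.15,-7.5,-0.1],[-0.15,-8.5,-0.1],[-0.15,-9,-0.1]],"twist":[0,0,0,0.2,0.2,0.4,0.4,0.6,0.6,0.8],"fingers":[0,0,0,0,0,0,0,0,0,0]}';python3 -m inch '{"travel":[[0,-1,0],[0,-2,0],[0,-3,0],[0,-4,0],[0,-5,0],[0,-6,0],[-0,-7,0],[0,-8,0],[0,-9,0],[0,-9.5,0]],"twist":[0,0,0,0,0,0,0,0,0,0],"fingers":[0,0,0,0,0,0,0,0,0,0]}'; python3 -c "
from h import *
st()
d=snap('top','top2');snap('side','side2')
a=d['frame'][180:320,150:410]; cv2.imwrite('pics/top2c.png',cv2.resize(a,None,fx=3,fy=3)[:,:,::-1])
import cv2
a=cv2.imread('pics/side2.png')[175:315,220:420]; cv2.imwrite('pics/side2c.png',cv2.resize(a,None,fx=4,fy=4,interpolation=cv2.INTER_CUBIC))"
```

```text
clock: 5.2
eef_pos: [500.5, 73.0, 93.4]
tool_rot: [-3.141, -0.0, -3.122]
force: [0.3, -0.4, -6.0]
width: 7.8
clock: 6.03
eef_pos: [502.6, -21.9, 93.4]
tool_rot: [-3.141, -0.0, -3.122]
force: [-0.3, -1.2, -5.2]
width: 8.0
t 6.03 p [502.6 -21.9  93.4] rot [-3.141 -0.    -3.122] F [-0.3 -1.2 -5.2] w 8.0 q [ 0.05  0.68 -0.09  2.05  0.15  0.41  1.43]
```

View pics/top2c.png

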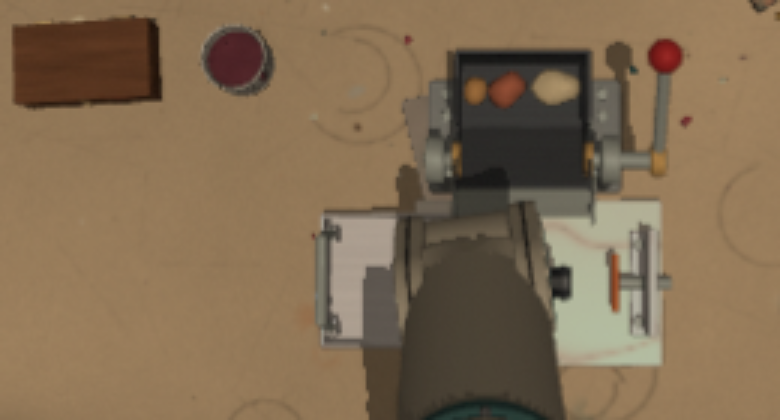

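View pics/side2c.png

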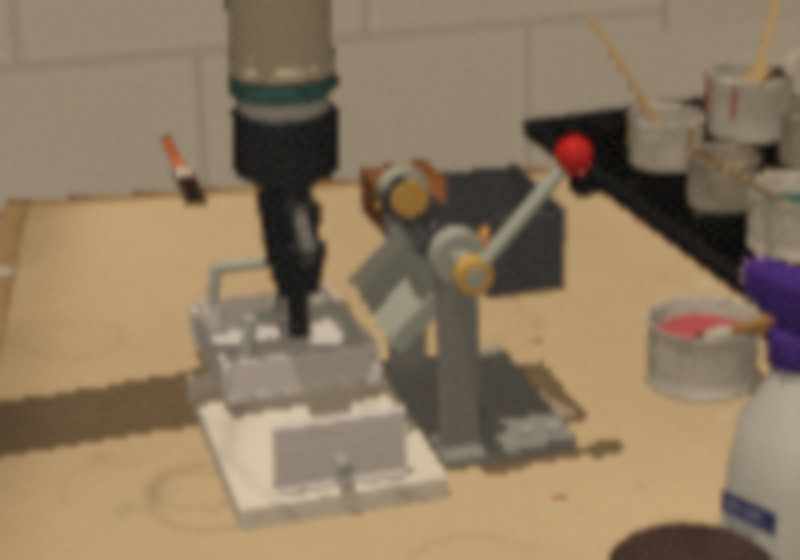

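```bash
python3 -m inch '{"travel":[[0,0,0.15],[0,0,0.3],[0,0,0.45],[0,0,0.6],[0,0,0.7],[0,0,0.8],[0,0,0.8],[0,0,0.8],[0,0,0.8],[0,0,0.8]],"twist":[0,0,0,0,0,0,0,0,0,0],"fingers":[0,0,0,0,0,0,0,0,0,0]}'
```

```text
clock: 6.97
eef_pos: [502.8, -19.8, 85.5]
tool_rot: [3.142, 0.0, -3.12]
force: [-0.1, -0.7, -1.4]
width: 8.0
```

```bash
python3 -m inch '{"travel":[[0,0,0.1],[0,0,0.2],[0,0,0.2],[0,0,0.2],[0,0,0.2],[0,0,0.2],[0,0,0.2],[0,0,0.2],[0,0,0.2],[0,0,0.2]],"twist":[0,0,0,0,0,0,0,0,0,0],"fingers":[0,0,0,0,0,0,0,0,1,1.5]}'; python3 -c "
from h import *
st()"
```

```text
clock: 7.8
eef_pos: [502.4, -18.9, 83.2]
tool_rot: [3.141, -0.0, -3.119]
force: [-0.3, -0.7, 0.4]
width: 14.8
t 7.8 p [502.4 -18.9  83.2] rot [ 3.141 -0.    -3.119] F [-0.3 -0.7  0.4] w 14.8 q [ 0.04  0.7  -0.09  2.06  0.15  0.39  1.42]
```

```bash
python3 -m inch '{"travel":[[0,0,0],[0,0,-1],[0,0,-3],[0,0,-5],[0,0,-7],[0,1,-8],[0,3,-8],[0,5,-8],[0,7,-8],[0,8,-8]],"twist":[0,0,0,0,0,0,0,0,0,0],"fingers":[5,5,5,5,5,5,5,5,5,5]}'; python3 -c "
from h import *
np.set_printoptions(precision=1,suppress=True)
T=load('top2')
t=lambda x,y:(150+(x+.5)/3-.5,180+(y+.5)/3-.5)
print([plane(T,t(*p),58) for p in((322,283),(322,235),(322,330))])
d=snap('top','top3');snap('side','side3')
a=d['frame'][180:320,150:410]; cv2.imwrite('pics/top3c.png',cv2.resize(a,None,fx=3,fy=3)[:,:,::-1])
a=cv2.imread('pics/side3.png')[175:315,220:420]; cv2.imwrite('pics/side3c.png',cv2.resize(a,None,fx=4,fy=4,interpolation=cv2.INTER_CUBIC))"
```

```text
clock: 8.63
eef_pos: [500.5, 64.0, 163.7]
tool_rot: [3.14, 0.0, -3.116]
force: [0.0, -0.1, 0.3]
width: 50.4
[array([497.8, 122.7,  58. ]), array([538.1, 123.9,  58. ]), array([458.4, 121.5,  58. ])]
```

View pics/top3c.png

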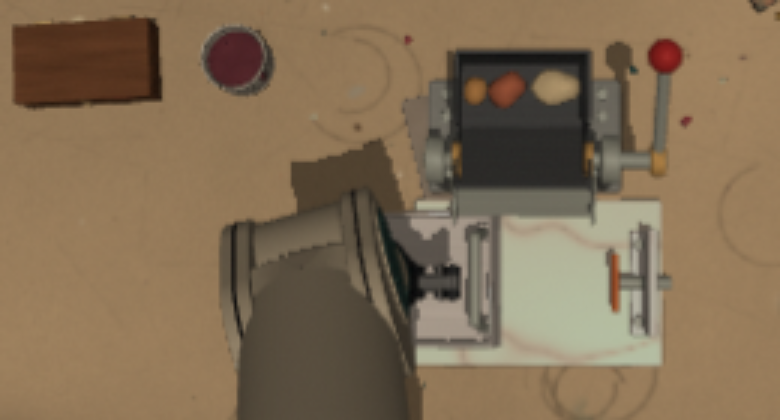

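View pics/side3c.png

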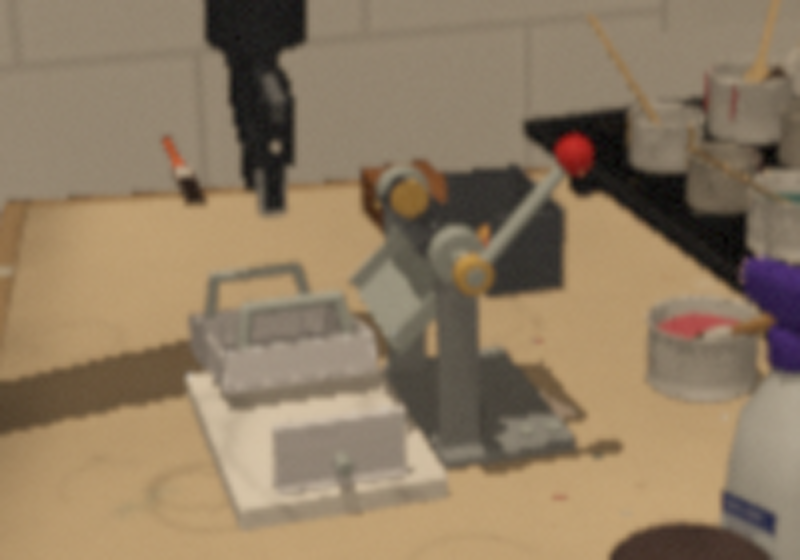

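```bash
python3 -c "
from h import *
np.set_printoptions(precision=1,suppress=True)
T=load('top3');S=load('side3')
t=lambda x,y:(150+(x+.5)/3-.5,180+(y+.5)/3-.5);s=lambda x,y:(220+(x+.5)/4-.5,175+(y+.5)/4-.5)
print(tri(T,t(475,281),S,s(294,306)))
print([plane(T,t(*p),z) for z in (72,78) for p in((475,281),(475,228),(475,330))])
# rear bar in side view: intersect with plane x=498
for q in ((258,270),):
  p,v=ray(S,*s(*q)); print(p+v*(498-p[0])/v[0]); print(plane(S,s(*q),58))
print(proj(S,[498,123,58]),s(258,270))
go(498.5,122.7,64,-3.116)"
```

```text
(array([504.5,  -7.6,  86. ]), np.float64(4.359107592717953))
[array([502.4,  -6.7,  72. ]), array([546.3,  -5.6,  72. ]), array([461.9,  -7.6,  72. ]), array([502.4,  -6.9,  78. ]), array([546.1,  -5.9,  78. ]), array([462.1,  -7.8,  78. ])]
[498.   93.5  76. ]
[505.1 137.7  58. ]
[282.8 244. ] (284.125, 242.125)
travel cm [0.1 6.  9.9] twist 0.03
```

```bash
python3 -m inch '{"travel":[[0.1,2,0],[0.1,4,0],[0.1,6,1],[0.1,7.2,3],[0.1,7.2,5],[0.1,7.2,6.5],[0.1,7.2,6.5],[0.1,7.2,6.5],[0.1,7.2,6.5],[0.1,7.2,6.5]],"twist":[0,0,0,0,0,0,0,0,0,0],"fingers":[6.5,6.5,6.5,6.5,6.5,6.5,6.5,6.5,6.5,6.5]}'; python3 -c "
from h import *
np.set_printoptions(precision=1,suppress=True)
d=snap('top','top4');snap('side','side4')
a=d['frame'][180:320,150:410]; cv2.imwrite('pics/top4c.png',cv2.resize(a,None,fx=3,fy=3)[:,:,::-1])
a=cv2.imread('pics/side4.png')[195:295,230:370]; cv2.imwrite('pics/side4c.png',cv2.resize(a,None,fx=5.5,fy=5.5,interpolation=cv2.INTER_CUBIC))
go(499,135,64,-3.116)"
```

```text
clock: 9.57
eef_pos: [499.2, 131.7, 99.4]
tool_rot: [3.141, 0.002, -3.121]
force: [-0.3, 1.1, 0.7]
width: 64.9
travel cm [0.  0.3 3.5] twist -0.27
```

View pics/top4c.png

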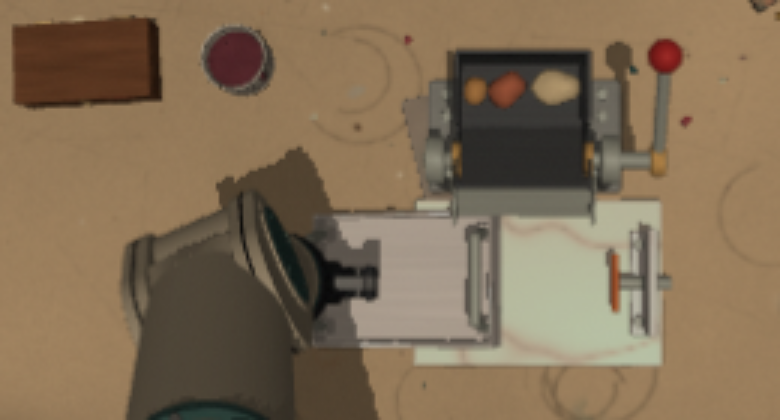

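View pics/side4c.png

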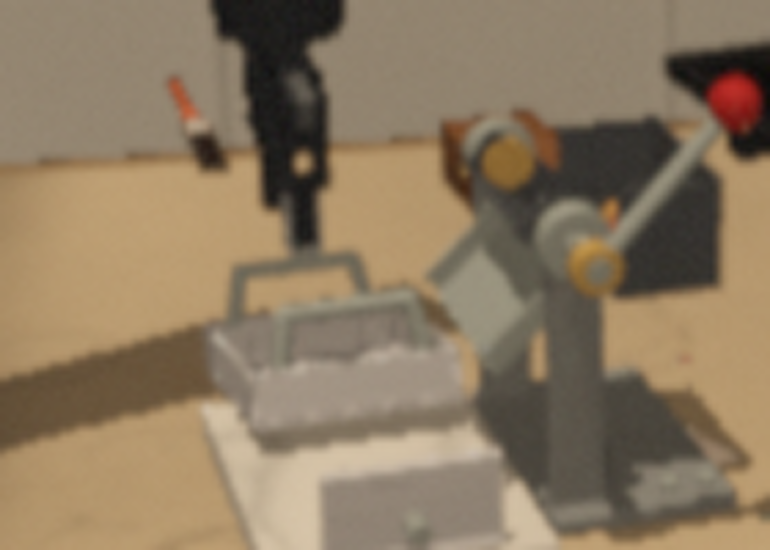

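```bash
python3 -c "
from h import *
np.set_printoptions(precision=1,suppress=True)
T=load('top4');S=load('side4')
t=lambda x,y:(150+(x+.5)/3-.5,180+(y+.5)/3-.5);s=lambda x,y:(230+(x+.5)/5.5-.5,195+(y+.5)/5.5-.5)
print(plane(T,t(314,215),30),plane(T,t(314,345),30))
print([plane(S,s(*p),58) for p in ((235,272),(298,264),(360,256))])
print('front',[plane(S,s(*p),78) for p in ((277,308),(345,300),(412,294))])
print('frontT',[plane(T,t(*p),78) for p in ((475,228),(475,335))])
"
```

```text
[556.  135.5  30. ] [444.5 132.   30. ]
[array([466.2, 133.2,  58. ]), array([503.3, 134.1,  58. ]), array([540.4, 135.3,  58. ])]
front [array([473.3,  26.4,  78. ]), array([510.6,  26. ,  78. ]), array([547.3,  23.1,  78. ])]
frontT [array([546.1,  -5.9,  78. ]), array([458. ,  -7.9,  78. ])]
```

```bash
python3 -m inch '{"travel":[[-0.1,0.05,1],[-0.1,0.05,2],[-0.1,0.05,3],[-0.1,0.05,3.5],[-0.1,0.05,3.5],[-0.1,0.05,3.5],[-0.1,0.05,3.5],[-0.1,0.05,3.5],[-0.1,0.05,3.5],[-0.1,0.05,3.5]],"twist":[0,0,0,0,0,0,0,0,0,0],"fingers":[6.5,6.5,6.5,6.5,6,5,4,3,2,1]}'; python3 -m inch '{"travel":[[0,0,0],[0,0,0],[0,0,0],[0,0,0],[0,0,0],[0,0,0],[0,0,0],[0,0,0],[0,0,-0.2],[0,0,-0.4]],"twist":[0,0,0,0,0,0,0,0,0,0],"fingers":[0,0,0,0,0,0,0,0,0,0]}'
```

```text
clock: 10.5
eef_pos: [499.6, 132.9, 63.7]
tool_rot: [3.141, 0.001, -3.12]
force: [0.3, 4.2, 1.7]
width: 10.6
clock: 11.33
eef_pos: [499.2, 131.9, 67.1]
tool_rot: [-3.141, -0.001, -3.12]
force: [-0.3, -0.8, -4.3]
width: 7.9
```

```bash
python3 -m inch '{"travel":[[0,0,-0.3],[0,0,-0.6],[0,0,-0.9],[0,0,-1.2],[0,0,-1.5],[0,0,-1.8],[0,0,-2.1],[0,0,-2.4],[0,0,-2.6],[0,0,-2.6]],"twist":[0,0,0,0,0,0,0,0,0,0],"fingers":[0,0,0,0,0,0,0,0,0,0]}'; python3 -c "
from h import *
np.set_printoptions(precision=1,suppress=True)
st();d=snap('top','top5');snap('side','side5')
a=d['frame'][180:320,150:410]; cv2.imwrite('pics/top5c.png',cv2.resize(a,None,fx=3,fy=3)[:,:,::-1])
a=cv2.imread('pics/side5.png')[195:295,230:370]; cv2.imwrite('pics/side5c.png',cv2.resize(a,None,fx=5.5,fy=5.5,interpolation=cv2.INTER_CUBIC))
"
```

```text
clock: 12.17
eef_pos: [499.6, 132.7, 93.9]
tool_rot: [3.141, 0.001, -3.12]
force: [0.4, 0.4, -3.8]
width: 8.0
t 12.17 p [499.6 132.7  93.9] rot [ 3.1  0.  -3.1] F [ 0.4  0.4 -3.8] w 8.0 q [-0.3  0.7 -0.1  2.   0.1  0.4  1.2]
```

View pics/top5c.png

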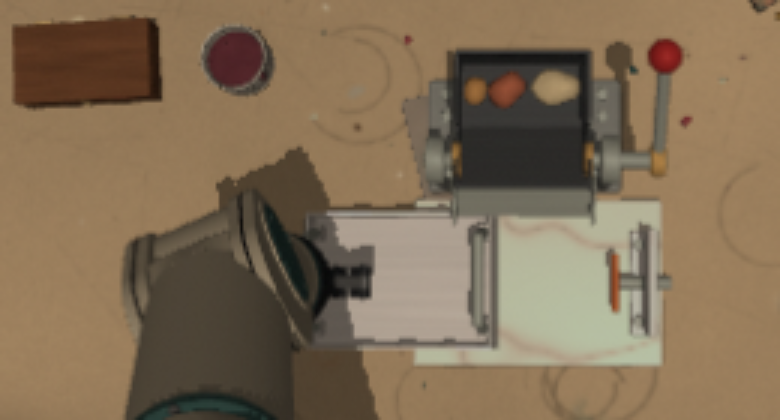

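View pics/side5c.png

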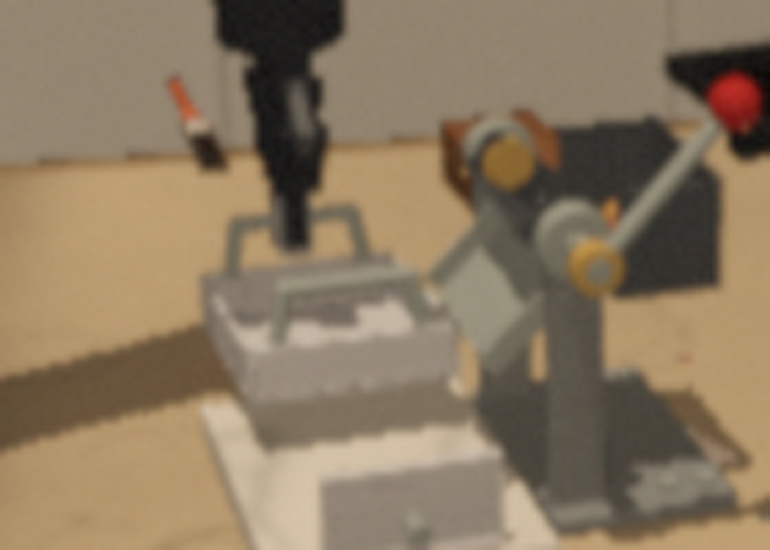

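```bash
python3 -c "
from h import *
np.set_printoptions(precision=1,suppress=True)
t=lambda x,y:(150+(x+.5)/3-.5,180+(y+.5)/3-.5);s=lambda x,y:(230+(x+.5)/5.5-.5,195+(y+.5)/5.5-.5)
for T,S,a,b,r in ((load('top4'),load('side4'),(475,282),(345,300),((497,345),(263,440))),(load('top5'),load('side5'),(479,282),(345,281),((494,345),(262,402)))):
  print('front bar',tri(T,t(*a),S,s(*b)))
  print('front -x rim/bottom corner',tri(T,t(*r[0]),S,s(*r[1])))
"
```

```text
front bar (array([503. ,  -7.8,  92.6]), np.float64(3.0599128828244675))
front -x rim/bottom corner (array([451.1, -25.3,  26.3]), np.float64(5.8657712460286575))
front bar (array([503. , -11.5, 105. ]), np.float64(2.8301710773551787))
front -x rim/bottom corner (array([452. , -23.4,  47.4]), np.float64(6.078159373767233))
```

```bash
python3 -c "
from h import *
np.set_printoptions(precision=1,suppress=True)
t=lambda x,y:(150+(x+.5)/3-.5,180+(y+.5)/3-.5);s=lambda x,y:(220+(x+.5)/4-.5,175+(y+.5)/4-.5)
T,S=load('top2'),load('side2')
print('rear bar -x end',tri(T,t(322,330),S,s(211,271)), 'mid',tri(T,t(322,283),S,s(255,265)))
print('rim rear -x',tri(T,t(322,345),S,s(193,307)))
"
```

```text
rear bar -x end (array([461.8, 119.4,  69.6]), np.float64(6.057675551038792)) mid (array([499. , 120.8,  69.6]), np.float64(2.4341110082700332))
rim rear -x (array([447.2, 123.5,  39.1]), np.float64(4.191336560164907))
```

```bash
python3 -m inch '{"travel":[[0,0,0],[0,0,0],[0,0,0],[0,0,0.1],[0,0,0.2],[0,0,0.3],[0,0,0.4],[0,0,0.4],[0,0,0.4],[0,0,0.4]],"twist":[0,0,0,0,0,0,0,0,0,0],"fingers":[0.6,0.7,0.75,0.75,0.8,0.8,0.8,0.8,0.8,0.8]}'; python3 -c "
from h import *
np.set_printoptions(precision=1,suppress=True)
st();d=snap('top','top6');snap('side','side6')
a=cv2.imread('pics/side6.png')[195:295,230:370]; cv2.imwrite('pics/side6c.png',cv2.resize(a,None,fx=5.5,fy=5.5,interpolation=cv2.INTER_CUBIC))
"
```

```text
clock: 13.1
eef_pos: [499.5, 133.1, 89.6]
tool_rot: [3.141, 0.0, -3.12]
force: [-0.3, 1.5, -0.9]
width: 7.9
t 13.1 p [499.5 133.1  89.6] rot [ 3.1  0.  -3.1] F [-0.3  1.5 -0.9] w 7.9 q [-0.3  0.7 -0.1  2.   0.1  0.4  1.2]
```

View pics/side6c.png

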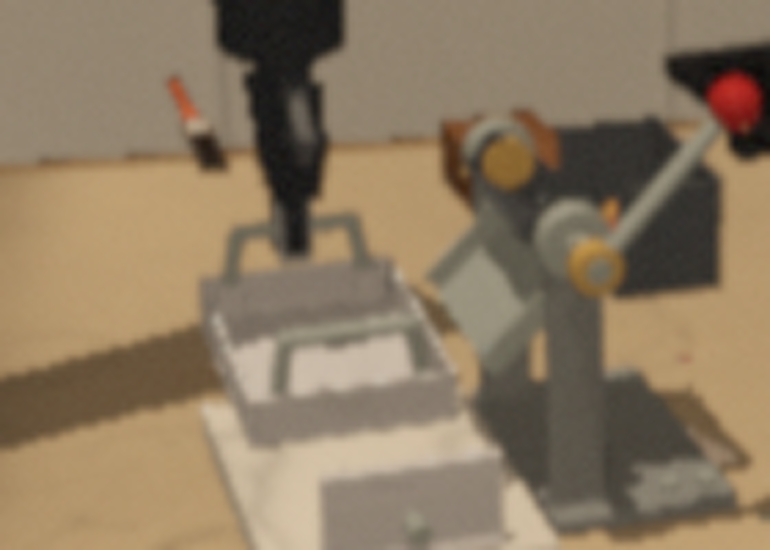

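```bash
python3 -m inch '{"travel":[[0,-0.5,-0.2],[0,-1.3,-0.2],[0,-2.2,-0.2],[0,-3.2,-0.2],[0,-4.2,-0.2],[0,-5.2,-0.2],[0,-6.2,-0.2],[0,-7.2,-0.2],[0,-8,-0.2],[0,-8.5,-0.2]],"twist":[0,0,0,0,0,0,0,0,0,0],"fingers":[0.8,0.8,0.8,0.8,0.8,0.8,0.8,0.8,0.8,0.8]}'; python3 -c "
from h import *
np.set_printoptions(precision=1,suppress=True)
st();d=snap('top','top7');snap('side','side7')
a=d['frame'][180:320,150:410]; cv2.imwrite('pics/top7c.png',cv2.resize(a,None,fx=3,fy=3)[:,:,::-1])
a=cv2.imread('pics/side7.png')[195:295,230:370]; cv2.imwrite('pics/side7c.png',cv2.resize(a,None,fx=5.5,fy=5.5,interpolation=cv2.INTER_CUBIC))
"
```

```text
clock: 14.03
eef_pos: [501.0, 45.9, 91.3]
tool_rot: [-3.141, -0.001, -3.122]
force: [0.7, 1.7, -0.5]
width: 8.0
t 14.03 p [501.   45.9  91.3] rot [-3.1 -0.  -3.1] F [ 0.7  1.7 -0.5] w 8.0 q [-0.1  0.7 -0.1  2.1  0.2  0.4  1.3]
```

View pics/side7c.png

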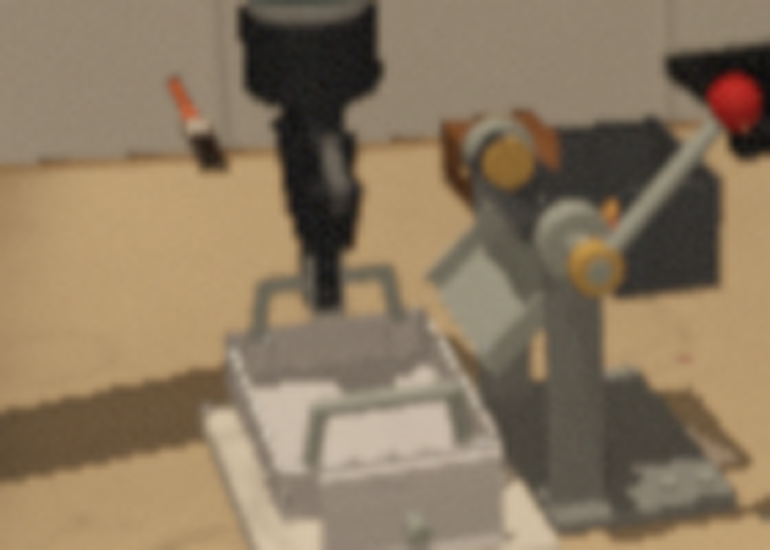

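View pics/top7c.png

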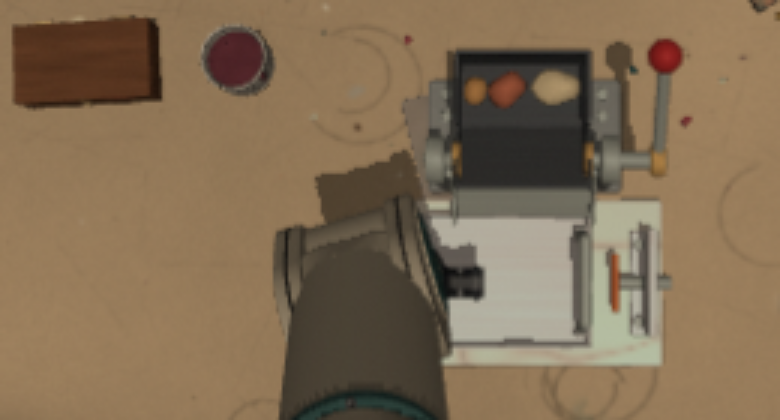

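```bash
python3 -c "
from h import *
np.set_printoptions(precision=1,suppress=True)
t=lambda x,y:(150+(x+.5)/3-.5,180+(y+.5)/3-.5);s=lambda x,y:(230+(x+.5)/5.5-.5,195+(y+.5)/5.5-.5)
T,S=load('top7'),load('side7')
O=np.array([503.4,-46.9]);th=.02
def std(P): d=np.array(P)[:2]-O; c,q=np.cos(th),np.sin(th); return np.array([c*d[0]+q*d[1],-q*d[0]+c*d[1]])
for n,p,z in (('fb+',(581,232),76),('fb-',(581,333),76),('slab-',(661,366),18),('slab+',(661,199),18),('entry-',(415,365),18),('entry+',(416,199),18),('rim front -',(590,344),48),('padL',(611,283),37),('padtop',(611,256),37),('padbot',(611,311),37)):
  P=plane(T,t(*p),z); print(n,P,std(P))
print('fb',tri(T,t(581,232),S,s(468,390)),tri(T,t(581,333),S,s(312,408)))
a=T['frame'][262:284,345:362]; cv2.imwrite('pics/pad7.png',cv2.resize(a,None,fx=20,fy=20,interpolation=0)[:,:,::-1])
"
```

```text
fb+ [544.7 -93.6  76. ] [ 40.3 -47.5]
fb- [461.6 -95.1  76. ] [-42.8 -47.3]
slab- [ 433. -166.   18.] [ -72.8 -117.6]
slab+ [ 576.7 -164.    18. ] [  71.  -118.5]
entry- [429.   45.7  18. ] [-72.5  94.1]
entry+ [572.4  48.6  18. ] [70.9 94.1]
rim front - [ 451.7 -103.6   48. ] [-52.9 -55.7]
padL [ 503.2 -120.9   37. ] [ -1.7 -74. ]
padtop [ 526.2 -120.6   37. ] [ 21.3 -74.1]
padbot [ 479.5 -121.3   37. ] [-25.4 -73.9]
fb (array([547.2, -94.2,  72.3]), np.float64(4.986442444678723)) (array([465.5, -95.8,  74.7]), np.float64(8.03082071439898))
```

View pics/pad7.png

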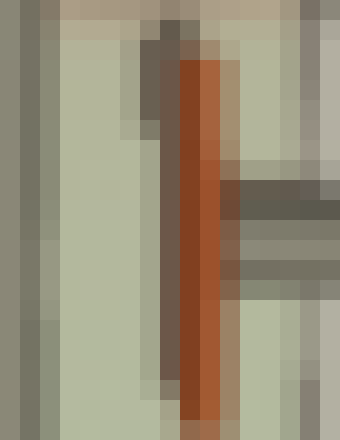

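```bash
python3 -m inch '{"travel":[[0,-0.3,0.1],[0,-0.6,0.2],[0,-0.9,0.3],[0,-0.9,0.4],[0,-0.9,0.5],[0,-0.9,0.6],[0,-0.9,0.6],[0,-0.9,0.6],[0,-0.9,0.6],[0,-0.9,0.6]],"twist":[0,0,0,0,0,0,0,0,0,0],"fingers":[0.8,0.8,0.8,0.8,0.8,0.8,0.8,0.8,0.8,0.8]}'; python3 -m inch '{"travel":[[0,0,0.05],[0,0,0.1],[0,0,0.15],[0,0,0.2],[0,0,0.2],[0,0,0.2],[0,0,0.2],[0,0,0.2],[0,0,0.2],[0,0,0.2]],"twist":[0,0,0,0,0,0,0,0,0,0],"fingers":[0.8,0.8,0.8,0.8,0.8,0.8,0.8,0.8,0.8,0.8]}'
```

```text
clock: 14.97
eef_pos: [501.4, 38.8, 85.4]
tool_rot: [3.142, 0.0, -3.12]
force: [1.0, 2.5, 0.1]
width: 8.0
clock: 15.8
eef_pos: [501.4, 38.7, 83.4]
tool_rot: [3.142, 0.0, -3.12]
force: [-1.1, 2.4, 0.9]
width: 8.2
```

```bash
python3 -m inch '{"travel":[[0,0,0.05],[0,0,0.1],[0,0,0.15],[0,0,0.2],[0,0,0.2],[0,0,0.2],[0,0,0.2],[0,0,0.2],[0,0,0.2],[0,0,0.2]],"twist":[0,0,0,0,0,0,0,0,0,0],"fingers":[0.8,0.8,0.8,0.8,0.8,0.8,0.8,0.8,0.8,0.8]}';  python3 -c "
from h import *
np.set_printoptions(precision=1,suppress=True)
st();d=snap('top','top8');snap('side','side8')
a=d['frame'][240:300,290:390]; cv2.imwrite('pics/top8c.png',cv2.resize(a,None,fx=8,fy=8)[:,:,::-1])
a=cv2.imread('pics/side8.png')[195:295,230:370]; cv2.imwrite('pics/side8c.png',cv2.resize(a,None,fx=5.5,fy=5.5,interpolation=cv2.INTER_CUBIC))
"
```

```text
clock: 16.63
eef_pos: [501.2, 38.4, 82.2]
tool_rot: [-3.141, 0.0, -3.12]
force: [-2.0, 1.8, 9.5]
width: 8.6
t 16.63 p [501.2  38.4  82.2] rot [-3.1  0.  -3.1] F [-2.   1.8  9.5] w 8.6 q [-0.1  0.7 -0.1  2.1  0.2  0.4  1.3]
```

View pics/side8c.png

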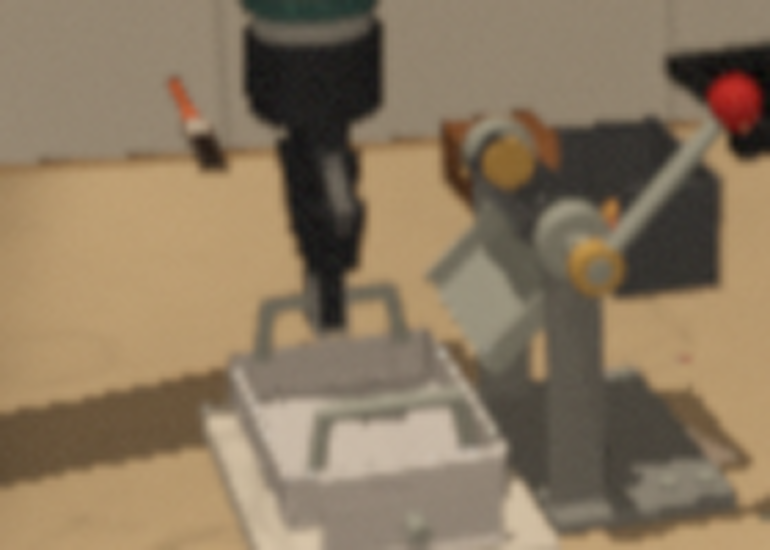

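View pics/top8c.png

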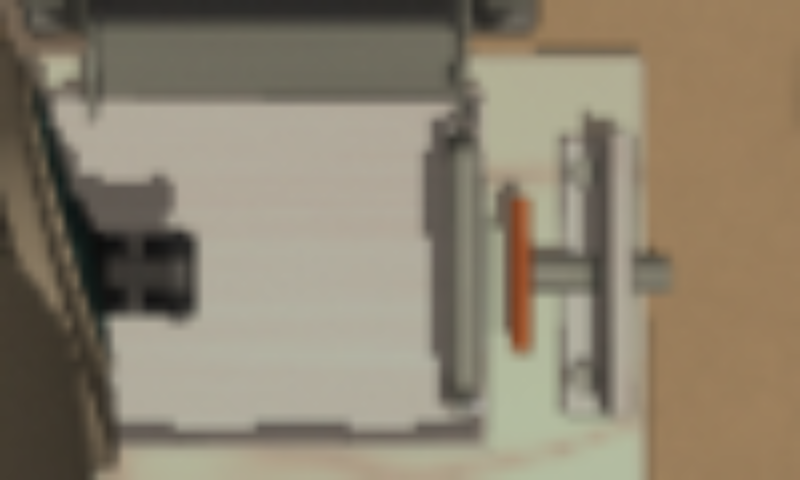

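```bash
python3 -m inch '{"travel":[[0,0,-0.1],[0,0,-0.1],[0,-0.15,-0.1],[0,-0.3,-0.1],[0,-0.45,-0.1],[0,-0.6,-0.1],[0,-0.75,-0.1],[0,-0.9,-0.1],[0,-1,-0.1],[0,-1,-0.1]],"twist":[0,0,0,0,0,0,0,0,0,0],"fingers":[0.8,0.8,0.8,0.8,0.8,0.8,0.8,0.8,0.8,0.8]}';python3 -m inch '{"travel":[[0,-0.05,0],[0,-0.1,0],[0,-0.15,0],[0,-0.2,0],[0,-0.25,0],[0,-0.3,0],[0,-0.3,0],[0,-0.3,0],[0,-0.3,0],[0,-0.3,0]],"twist":[0,0,0,0,0,0,0,0,0,0],"fingers":[0.8,0.8,0.8,0.8,0.8,0.8,0.8,0.8,0.8,0.8]}';  python3 -c "
from h import *
st();d=snap('top','top9')
a=d['frame'][240:300,290:390]; cv2.imwrite('pics/top9c.png',cv2.resize(a,None,fx=8,fy=8)[:,:,::-1])
"
```

```text
clock: 17.57
eef_pos: [501.8, 30.1, 82.5]
tool_rot: [3.14, 0.001, -3.119]
force: [-0.3, 6.1, -0.2]
width: 8.1
clock: 18.4
eef_pos: [501.9, 27.5, 82.5]
tool_rot: [3.139, 0.001, -3.119]
force: [-1.0, 5.8, 0.1]
width: 7.8
t 18.4 p [501.9  27.5  82.5] rot [ 3.139e+00  1.000e-03 -3.119e+00] F [-1.   5.8  0.1] w 7.8 q [-0.04  0.7  -0.1   2.06  0.17  0.38  1.32]
```

View pics/top9c.png

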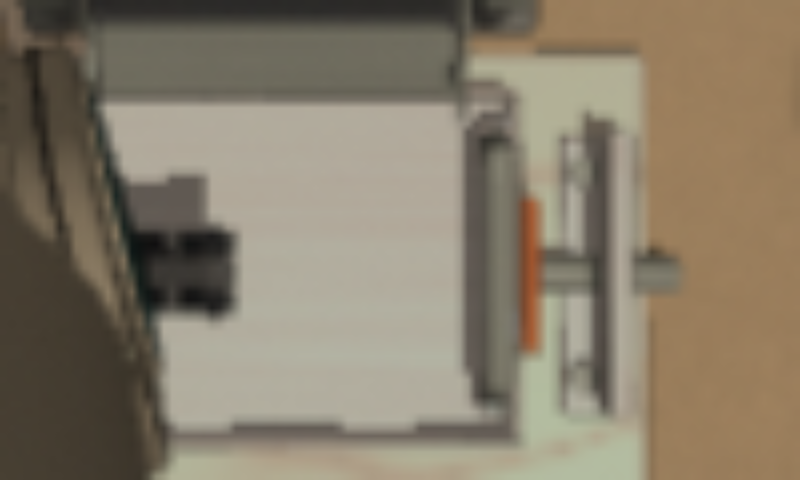

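```bash
python3 -m inch '{"travel":[[0,-0.1,0],[0,-0.2,0],[0,-0.3,0],[0,-0.4,0],[0,-0.48,0],[0,-0.48,0],[0,-0.48,0],[0,-0.48,0],[0,-0.48,0],[0,-0.48,0]],"twist":[0,0,0,0,0,0,0,0,0,0],"fingers":[0.8,0.8,0.8,0.8,0.8,0.8,0.8,0.8,0.8,0.8]}';  python3 -c "
from h import *
st();d=snap('top','top10')
a=d['frame'][240:300,290:390]; cv2.imwrite('pics/top10c.png',cv2.resize(a,None,fx=8,fy=8)[:,:,::-1])
"
```

```text
clock: 19.28
eef_pos: [502.0, 22.6, 82.4]
tool_rot: [3.139, 0.001, -3.119]
force: [-0.2, 6.4, 0.3]
width: 8.2
t 19.28 p [502.   22.6  82.4] rot [ 3.139e+00  1.000e-03 -3.119e+00] F [-0.2  6.4  0.3] w 8.2 q [-0.03  0.7  -0.1   2.06  0.17  0.38  1.32]
```

View pics/top10c.png

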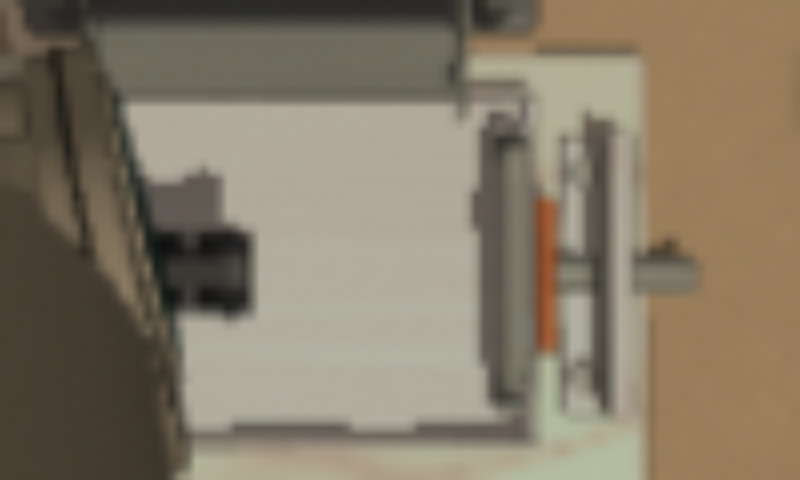

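```bash
python3 -m inch '{"travel":[[0,0,0],[0,0,0],[0,0,0],[0,0,-0.5],[0,0,-2],[0,0,-5],[0,0,-8],[0,0,-12],[0,0,-16],[0,0,-20]],"twist":[0,0,0,0,0,0,0,0,0,0],"fingers":[1,2,3,3,3,3.5,4,5,5,5]}';  python3 -c "
from h import *
st();go(670.5,-148.6,300,-3.122);go(670.5,-148.6,237,-3.122)
"
```

```text
clock: 20.17
eef_pos: [501.0, 20.1, 284.7]
tool_rot: [-3.141, -0.0, -3.121]
force: [0.7, -0.4, -1.1]
width: 49.9
t 20.17 p [501.   20.1 284.7] rot [-3.141 -0.    -3.121] F [ 0.7 -0.4 -1.1] w 49.9 q [ 0.03  0.39 -0.18  1.88  0.09  0.88  1.4 ]
travel cm [-16.6  -17.21  -1.53] twist 0.05
travel cm [-16.6  -17.21   4.77] twist 0.05
```

```bash
python3 -m inch '{"travel":[[0,-2,-0.5],[0,-5,-1.5],[-1,-8,-1.5],[-2,-11,-1.5],[-4,-14,-1.5],[-6,-16,-1.5],[-9,-17.2,-1.5],[-12,-17.2,-1.5],[-15,-17.2,-1.5],[-16.6,-17.2,-1.5]],"twist":[0,0,0,0,0,0,0,0,0,0],"fingers":[5.5,5.5,5.5,5.5,5.5,5.5,5.5,5.5,5.5,5.5]}';python3 -m inch '{"travel":[[0,0,0],[0,0,0],[0,0,0],[0,0,0],[0,0,0],[0,0,0],[0,0,0],[0,0,0],[0,0,0],[0,0,0]],"twist":[0,0,0,0,0,0,0,0,0,0],"fingers":[5.5,5.5,5.5,5.5,5.5,5.5,5.5,5.5,5.5,5.5]}';  python3 -c "
from h import *
st();go(670.5,-148.6,237,-3.122)
d=snap('top','top11')
a=d['frame'][180:320,150:410]; cv2.imwrite('pics/top11c.png',cv2.resize(a,None,fx=3,fy=3)[:,:,::-1])
d=snap('side','side11')
a=d['frame'][160:280,240:420]; cv2.imwrite('pics/side11c.png',cv2.resize(a,None,fx=4.4,fy=4.4)[:,:,::-1])
"
```

```text
clock: 21.0
eef_pos: [673.6, -148.2, 297.2]
tool_rot: [-3.142, 0.001, -3.121]
force: [0.5, 0.4, 0.1]
width: 55.1
clock: 21.83
eef_pos: [671.4, -147.5, 297.4]
tool_rot: [3.142, -0.0, -3.12]
force: [0.1, -0.5, -0.2]
width: 55.0
t 21.83 p [ 671.4 -147.5  297.4] rot [ 3.142 -0.    -3.12 ] F [ 0.1 -0.5 -0.2] w 55.0 q [ 0.25  0.65 -0.13  1.34  0.09  1.15  1.7 ]
travel cm [ 0.09 -0.11  6.04] twist 0.11
```

View pics/top11c.png

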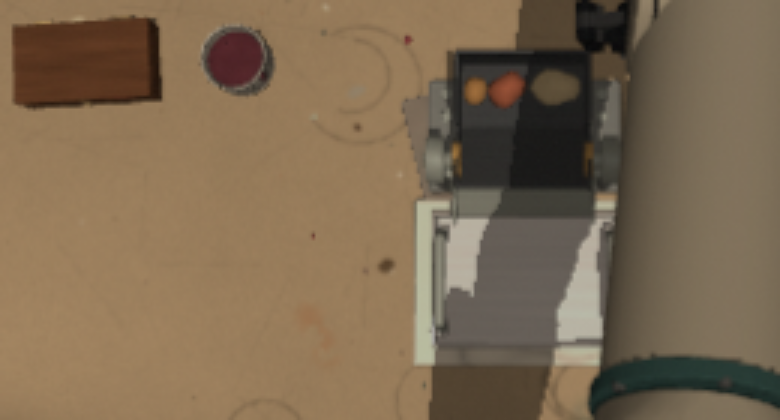

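View pics/side11c.png

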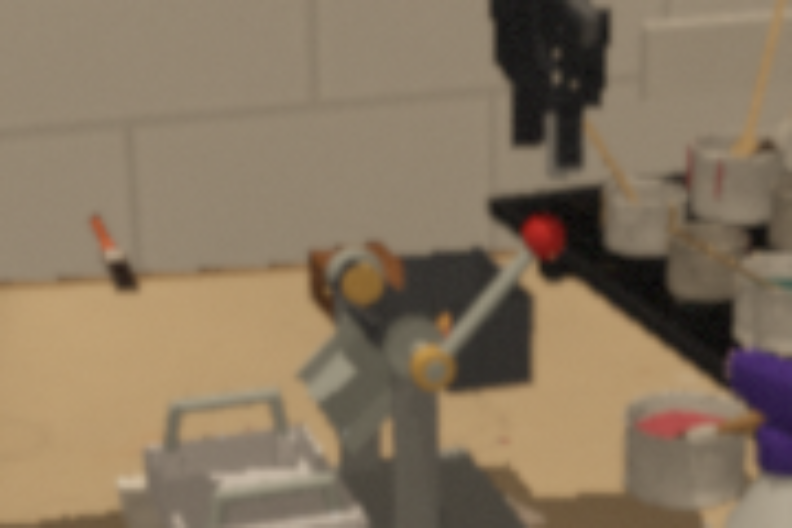

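```bash
python3 -m inch '{"travel":[[0.1,-0.1,1],[0.1,-0.1,2],[0.1,-0.1,3],[0.1,-0.1,4],[0.1,-0.1,5],[0.1,-0.1,6],[0.1,-0.1,6],[0.1,-0.1,6],[0.1,-0.1,6],[0.1,-0.1,6]],"twist":[0,0,0,0,0,0,0,0,0,0],"fingers":[5.5,5.5,5.5,5.5,5.5,5.5,5.5,5,4,3]}';python3 -m inch '{"travel":[[0,0,0],[0,0,0],[0,0,0],[0,0,0],[0,0,0],[0,0,0],[0,0,0],[0,0,0],[0,0,0],[0,0,0]],"twist":[0,0,0,0,0,0,0,0,0,0],"fingers":[2.5,2.3,2.3,2.3,2.3,2.3,2.3,2.3,2.3,2.3]}';  python3 -c "
from h import *
st()
d=snap('side','side12')
a=d['frame'][160:280,240:420]; cv2.imwrite('pics/side12c.png',cv2.resize(a,None,fx=4.4,fy=4.4)[:,:,::-1])
s=ctrl.read_state()
for a in np.linspace(0,1.55,17):
  f=np.arctan2(70,75)-a; print(round(a,2),'x',round((70-102.8*np.sin(f))/10,2),'z',round((75-102.8*np.cos(f))/10,2))
"
```

```text
clock: 22.77
eef_pos: [671.0, -148.6, 238.1]
tool_rot: [-3.141, 0.001, -3.12]
force: [0.2, -0.2, -0.2]
width: 30.5
clock: 23.6
eef_pos: [670.9, -148.9, 238.3]
tool_rot: [-3.141, 0.002, -3.12]
force: [0.1, -2.0, 5.4]
width: 23.8
t 23.6 p [ 670.9 -148.9  238.3] rot [-3.141e+00  2.000e-03 -3.120e+00] F [ 0.1 -2.   5.4] w 23.8 q [ 0.25  0.7  -0.13  1.42  0.1   1.02  1.69]
0.0 x -0.01 z -0.02
0.1 x 0.75 z -0.66
0.19 x 1.56 z -1.23
0.29 x 2.43 z -1.71
0.39 x 3.35 z -2.11
0.48 x 4.29 z -2.42
0.58 x 5.26 z -2.63
0.68 x 6.25 z -2.75
0.78 x 7.25 z -2.78
0.87 x 8.24 z -2.7
0.97 x 9.22 z -2.54
1.07 x 10.18 z -2.28
1.16 x 11.11 z -1.92
1.26 x 12.0 z -1.48
1.36 x 12.85 z -0.95
1.45 x 13.64 z -0.35
1.55 x 14.37 z 0.33
```

View pics/side12c.png

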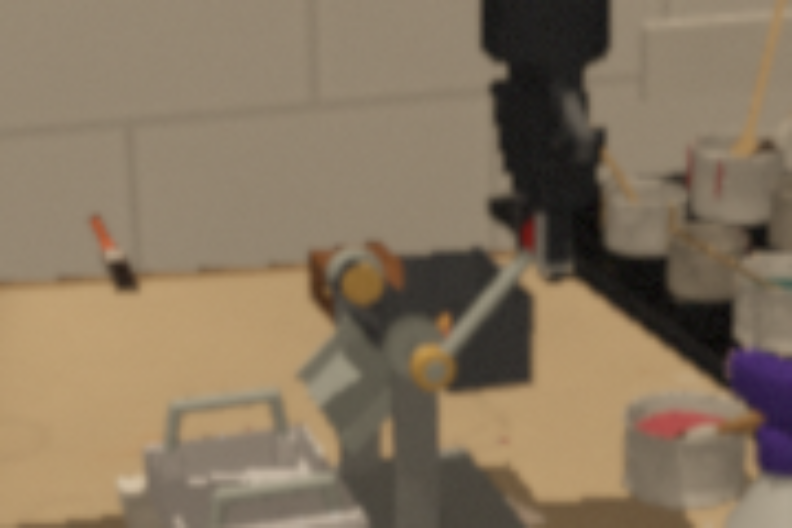

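```bash
python3 -m inch '{"travel":[[0,0,0],[0,0,0],[0.4,0,-0.3],[0.75,0,-0.65],[1.15,0,-0.95],[1.55,0,-1.23],[2.0,0,-1.48],[2.43,0,-1.71],[2.9,0,-1.92],[3.35,0,-2.11]],"twist":[0,0,0,0,0,0,0,0,0,0],"fingers":[2,2,2,2,2,2,2,2,2,2]}'
```

```text
clock: 24.48
eef_pos: [632.3, -149.6, 255.6]
tool_rot: [3.141, -0.011, -3.121]
force: [-2.8, -0.2, -2.5]
width: 20.1
```

```bash
python3 -c "
from h import *
st()
d=snap('side','side13')
a=d['frame'][160:280,240:420]; cv2.imwrite('pics/side13c.png',cv2.resize(a,None,fx=4.4,fy=4.4)[:,:,::-1])
"
```

```text
t 24.48 p [ 632.3 -149.6  255.6] rot [ 3.141 -0.011 -3.121] F [-2.8 -0.2 -2.5] w 20.1 q [ 0.27  0.64 -0.13  1.5   0.09  1.02  1.7 ]
```

View pics/side13c.png

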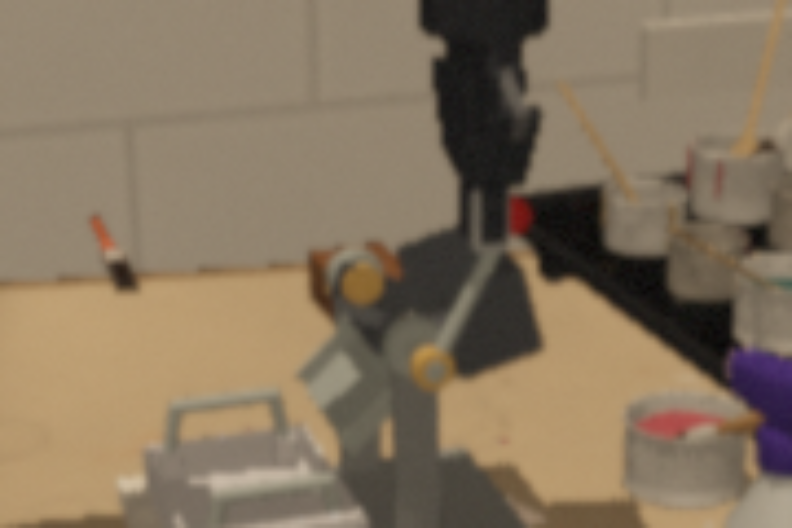

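```bash
python3 -c "
from h import *
S=load('side13')
h=cv2.cvtColor(S['frame'],cv2.COLOR_RGB2HSV).astype(int); m=((h[...,0]<6)|(h[...,0]>172))&(h[...,1]>150)&(h[...,2]>70)
ys,xs=np.nonzero(m[190:225,340:372]); print(xs.min()+340,xs.max()+340,ys.min()+190,ys.max()+190)
r=5.3; u=xs.max()+340+.5-r; v=(ys.min()+ys.max())/2+190
p,d=ray(S,u,v); P=p+d*(-149-p[1])/d[1]; print(P, 'ang',np.arctan2(70,75)-np.arctan2(P[0]-600.5,P[2]-155), np.hypot(P[0]-600.5,P[2]-155))
"
```

```text
356 360 205 212
[ 649.64273244 -149.          245.38687559] ang 0.25294079180485124 102.88243498957978
```

```bash
python3 -m inch '{"travel":[[0,0,0],[0,0,0],[0,0,0],[0,0,0],[-1,0,0],[-2,0,0],[-3,0,0],[-4,0,0],[-4.7,0,0],[-4.9,0,0]],"twist":[0,0,0,0,0,0,0,0,0,0],"fingers":[3,4,5,5.5,5.5,5.5,5.5,5.5,5,4]}';python3 -m inch '{"travel":[[0,0,0],[0,0,0],[0,0,0],[0,0,0],[0,0,0],[0,0,0],[0,0,0],[0,0,0],[0,0,0],[0,0,0]],"twist":[0,0,0,0,0,0,0,0,0,0],"fingers":[3,2,1.6,1.6,1.6,1.6,1.6,1.6,1.6,1.6]}'; python3 -c "
from h import *
st()
d=snap('side','side14')
a=d['frame'][160:280,240:420]; cv2.imwrite('pics/side14c.png',cv2.resize(a,None,fx=4.4,fy=4.4)[:,:,::-1])
S=d
h=cv2.cvtColor(S['frame'],cv2.COLOR_RGB2HSV).astype(int); m=((h[...,0]<6)|(h[...,0]>172))&(h[...,1]>150)&(h[...,2]>70)
ys,xs=np.nonzero(m[190:225,340:372]); print(xs.min()+340,xs.max()+340,ys.min()+190,ys.max()+190)
p,d=ray(S,xs.min()+339.5+5.3,(ys.min()+ys.max())/2+190); P=p+d*(-149-p[1])/d[1]; print(P, 'ang',np.arctan2(70,75)-np.arctan2(P[0]-600.5,P[2]-155), np.hypot(P[0]-600.5,P[2]-155))
"
```

```text
clock: 25.37
eef_pos: [687.3, -147.6, 258.5]
tool_rot: [3.141, 0.001, -3.119]
force: [0.5, 0.0, -0.1]
width: 40.3
clock: 26.2
eef_pos: [685.9, -148.2, 258.5]
tool_rot: [3.142, -0.0, -3.12]
force: [0.3, -0.3, 0.4]
width: 16.4
t 26.2 p [ 685.9 -148.2  258.5] rot [ 3.142 -0.    -3.12 ] F [ 0.3 -0.3  0.4] w 16.4 q [ 0.24  0.71 -0.13  1.35  0.1   1.09  1.69]
352 362 205 213
[ 654.02223285 -149.          243.56922588] ang 0.2073550380327066 103.48496114275838
```

View pics/side14c.png

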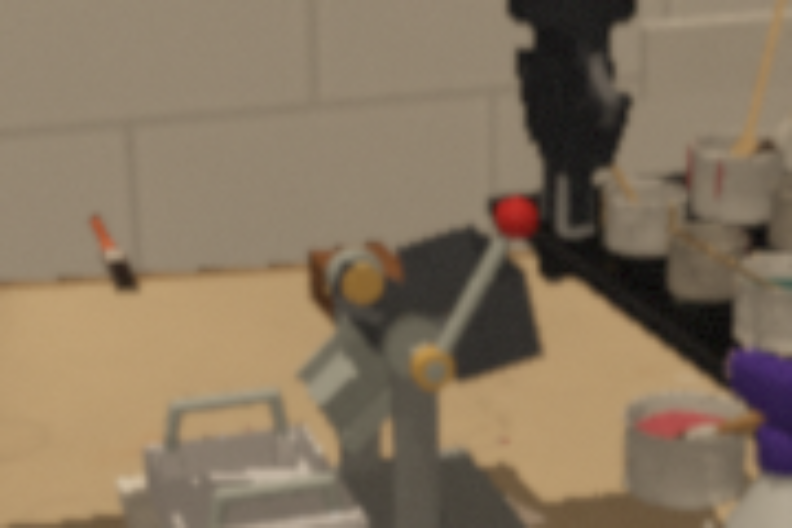

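```bash
python3 -m inch '{"travel":[[0.7,0,0.35],[1.4,0,0.35],[1.9,0,0.1],[2.4,0,-0.1],[3.4,0,-0.5],[4.4,0,-0.7],[5.4,0,-0.9],[6.4,0,-0.9],[7.4,0,-0.9],[7.4,0,-0.9]],"twist":[0,0,0,0,0,0,0,0,0,0],"fingers":[1.6,1.6,1.6,1.6,1.6,1.6,1.6,1.6,1.6,1.6]}'; python3 -c "
from h import *
st()
d=snap('side','side15')
a=d['frame'][160:280,240:420]; cv2.imwrite('pics/side15c.png',cv2.resize(a,None,fx=4.4,fy=4.4)[:,:,::-1])
"
```

```text
clock: 27.08
eef_pos: [611.0, -150.0, 269.1]
tool_rot: [-3.141, 0.001, -3.121]
force: [0.7, 0.4, 1.0]
width: 16.3
t 27.08 p [ 611.  -150.   269.1] rot [-3.141e+00  1.000e-03 -3.121e+00] F [0.7 0.4 1. ] w 16.3 q [ 0.28  0.59 -0.14  1.56  0.09  1.    1.71]
```

View pics/side15c.png

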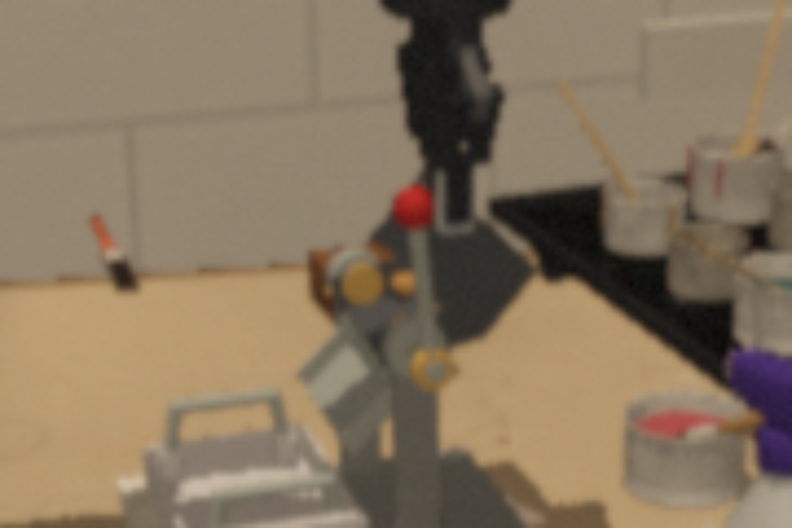

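```bash
python3 -m inch '{"travel":[[0.5,0,0.1],[1,0,0.17],[1.5,0,0.3],[2,0,0.43],[2.5,0,0.6],[3,0,0.78],[3.5,0,0.95],[3.9,0,1.1],[4.3,0,1.3],[4.6,0,1.4]],"twist":[0,0,0,0,0,0,0,0,0,0],"fingers":[1.6,1.6,1.6,1.6,1.6,1.6,1.6,1.6,1.6,1.6]}'; python3 -m inch '{"travel":[[0.2,0,0.1],[0.4,0,0.15],[0.7,0,0.25],[1,0,0.4],[1.2,0,0.5],[1.4,0,0.6],[1.6,0,0.7],[1.7,0,0.8],[1.7,0,0.8],[1.7,0,0.8]],"twist":[0,0,0,0,0,0,0,0,0,0],"fingers":[1.6,1.6,1.6,1.6,1.6,1.6,1.6,1.6,1.6,1.6]}'; python3 -c "
from h import *
st()
d=snap('side','side16')
a=d['frame'][160:280,240:420]; cv2.imwrite('pics/side16c.png',cv2.resize(a,None,fx=4.4,fy=4.4)[:,:,::-1])
d=snap('top','top16')
a=d['frame'][180:320,210:410]; cv2.imwrite('pics/top16c.png',cv2.resize(a,None,fx=4,fy=4)[:,:,::-1])
"
```

```text
clock: 27.97
eef_pos: [565.3, -150.7, 252.9]
tool_rot: [3.141, -0.001, -3.12]
force: [3.0, -0.2, -1.5]
width: 16.1
clock: 28.8
eef_pos: [549.7, -150.9, 245.1]
tool_rot: [3.141, 0.002, -3.12]
force: [5.1, 0.2, -5.4]
width: 16.0
t 28.8 p [ 549.7 -150.9  245.1] rot [ 3.141e+00  2.000e-03 -3.120e+00] F [ 5.1  0.2 -5.4] w 16.0 q [ 0.31  0.53 -0.14  1.76  0.09  0.86  1.72]
```

View pics/side16c.png

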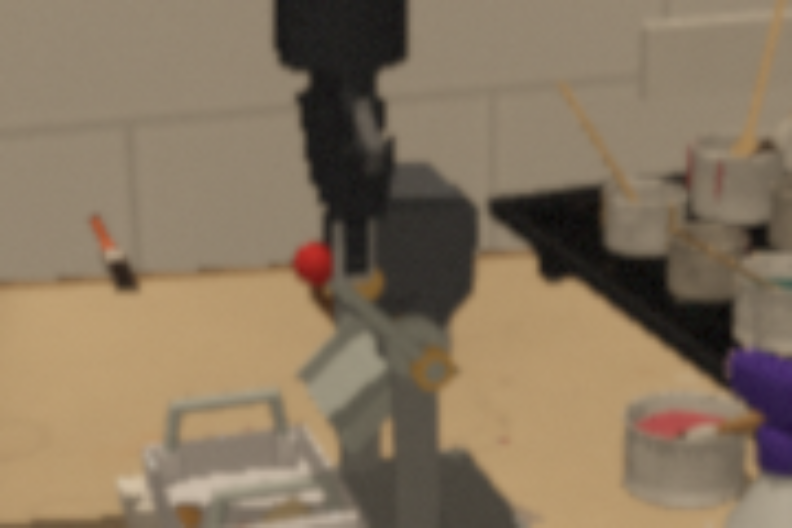

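View pics/top16c.png

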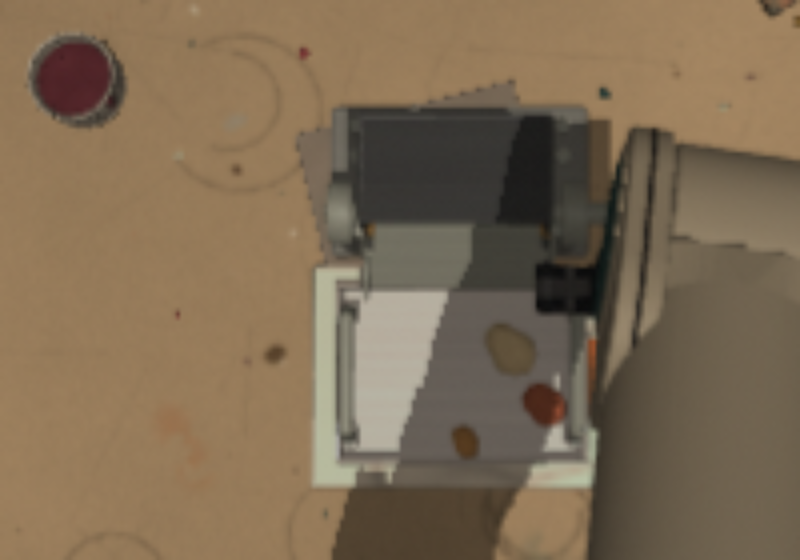

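```bash
cat > k.py <<'E'
from h import *
def knob(S):
    h=cv2.cvtColor(S['frame'],cv2.COLOR_RGB2HSV).astype(int); m=((h[...,0]<6)|(h[...,0]>172))&(h[...,1]>150)&(h[...,2]>70)
    ys,xs=np.nonzero(m[200:235,300:325]); print(xs.min()+300,xs.max()+300,ys.min()+200,ys.max()+200)
    p,d=ray(S,xs.min()+299.5+5.3,(ys.min()+ys.max())/2+200); P=p+d*(-151-p[1])/d[1]; print(P, 'ang',np.arctan2(70,75)-np.arctan2(P[0]-600.5,P[2]-155), np.hypot(P[0]-600.5,P[2]-155))
E
python3 -c "
from k import *
knob(load('side16'))"
python3 -m inch '{"travel":[[0.1,0,0],[0.2,0,0],[0.3,0,0.1],[0.4,0,0.1],[0.4,0,0.1],[0.4,0,0.1],[0.4,0,0.1],[0.4,0,0.1],[0.4,0,0.1],[0.4,0,0.1]],"twist":[0,0,0,0,0,0,0,0,0,0],"fingers":[1.6,1.6,1.6,1.6,1.6,1.6,1.6,1.6,1.6,1.6]}'
```

```text
307 314 215 224
[ 532.84026761 -151.          228.67717649] ang 1.4937777440962159 100.03082385837445
clock: 29.73
eef_pos: [547.0, -150.9, 244.2]
tool_rot: [3.142, 0.004, -3.119]
force: [7.7, 0.8, -7.7]
width: 15.9
```

```bash
python3 -m inch '{"travel":[[-0.5,0,-0.2],[-0.7,0,-1],[-0.7,0,-3],[-0.7,0,-6],[-0.7,0,-9],[-0.7,-3,-10],[-0.7,-7,-10],[-0.7,-11,-10],[-0.7,-15,-10],[-0.7,-18,-10]],"twist":[0,0,0,0,0,0,0,0,0,0],"fingers":[1.6,1.6,1.6,1.6,1.6,1.6,1.6,1.6,1.6,1.6]}'; python3 -m inch '{"travel":[[0,-3,0],[0,-6,0],[0,-9,0],[0,-12,0],[0,-14,0],[0,-14,0],[0,-14,0],[0,-14,0],[0,-14,0],[0,-14,0]],"twist":[0,0,0,0,0,0,0,0,0,0],"fingers":[1.6,1.6,1.6,1.6,1.6,1.6,1.6,1.6,1.6,1.6]}'; python3 -c "
from k import *
st()
d=snap('side','side17');knob(d)
a=d['frame'][160:280,240:420]; cv2.imwrite('pics/side17c.png',cv2.resize(a,None,fx=4.4,fy=4.4)[:,:,::-1])
d=snap('top','top17')
a=d['frame'][180:320,210:410]; cv2.imwrite('pics/top17c.png',cv2.resize(a,None,fx=4,fy=4)[:,:,::-1])
"
```

```text
clock: 30.57
eef_pos: [553.7, -335.0, 345.1]
tool_rot: [-3.14, -0.003, -3.123]
force: [0.7, -1.1, -0.7]
width: 16.1
clock: 31.4
eef_pos: [559.4, -469.3, 345.0]
tool_rot: [3.141, 0.0, -3.118]
force: [-0.4, -0.6, -0.8]
width: 16.0
t 31.4 p [ 559.4 -469.3  345. ] rot [ 3.141  0.    -3.118] F [-0.4 -0.6 -0.8] w 16.0 q [ 0.71  0.7  -0.1   1.12  0.07  1.33  2.21]
306 314 216 225
[ 530.14831212 -151.          226.276268  ] ang 1.5297990867958426 100.14822199086338
```

View pics/side17c.png

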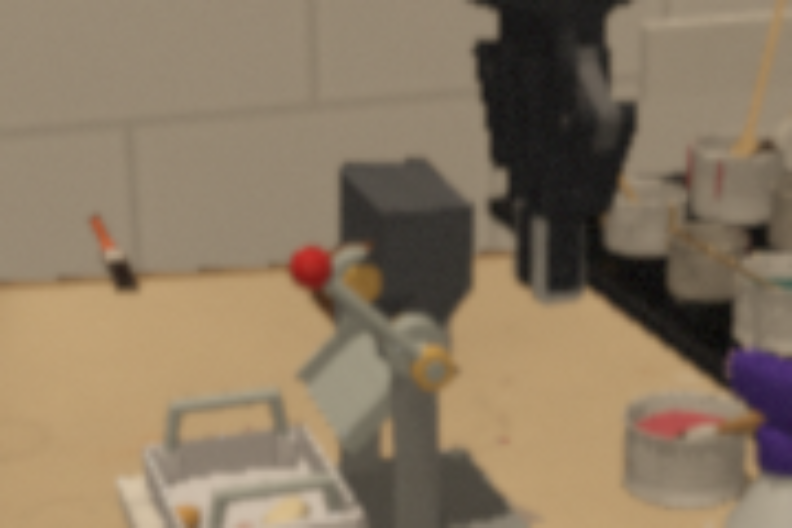

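View pics/top17c.png

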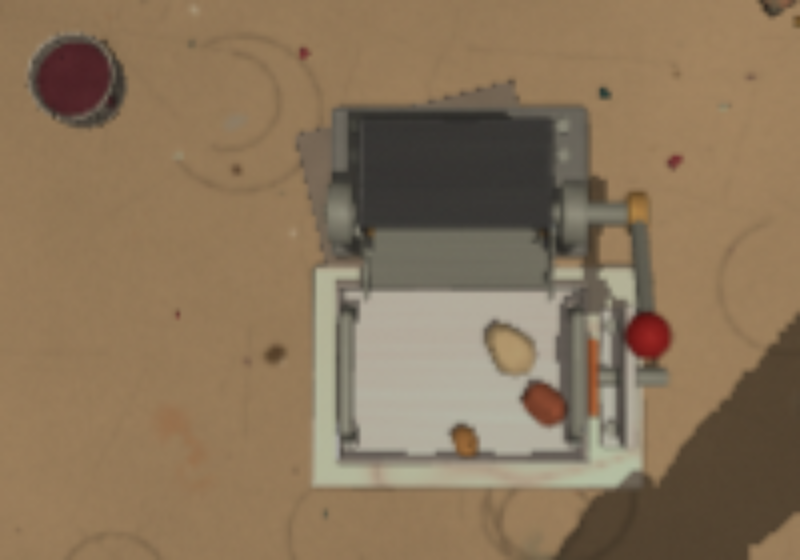

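```bash
python3 -c "
from h import *
np.set_printoptions(precision=1,suppress=True)
o=[]
for n in ('top0','top17'):
  a=load(n)['frame'][240:300,290:390]; o.append(cv2.resize(a,None,fx=8,fy=8)[:300 if 0 else 480])
cv2.imwrite('pics/cmp.png',cv2.resize(np.vstack(o),None,fx=.62,fy=.62)[:,:,::-1])
for n in ('top0','top10','top17'):
  F=load(n)['frame'].astype(int); m=(F[...,0]-F[...,2]>80); ys,xs=np.nonzero(m[258:290,345:366]); print(n,xs.mean()+345,len(xs),np.bincount(xs))
T=load('top17')
t=lambda x,y:(210+(x+.5)/4-.5,180+(y+.5)/4-.5)
for p in ((346,308),(346,441),(577,308),(576,436)): print(plane(T,t(*p),77))
"
```

```text
top0 354.5135135135135 37 [ 0  0  0  0  0  0  0  0  0 18 19]
top10 357.82608695652175 23 [ 0  0  0  0  0  0  0  0  0  0  0  0  4 19]
top17 353.6666666666667 42 [ 3  3  3  4  3  0  0  0  0  0  0  0  7 19]
[543.1  23.6  77. ]
[460.9  21.6  77. ]
[ 546.1 -119.7   77. ]
[ 467.2 -120.3   77. ]
```

View pics/cmp.png

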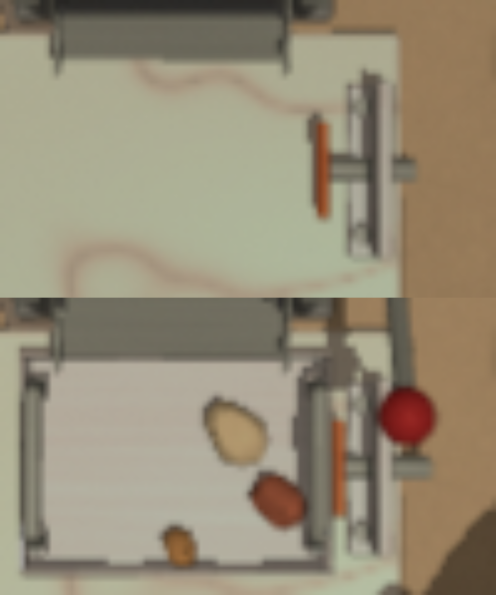

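```bash
python3 -c "
from h import *
print(ctrl.finish_job()); st()"
```

```text
the job is handed in; nothing more can be done
None
the job is handed in; nothing more can be done
```

The job is done and handed in at about 31.5 s of the 66 s allowed. However, the tray was partly or fully carried for a short time on both lifts, which the task asked me not to do.

**What I did:**
- I raised the tray's front end and drew it over the step. Then I raised the rear end, slid the tray along the slab, lowered it and pushed it against the pad.
- I pushed the lever right over, and all three lumps slid out into the tray.

**Last checks:**
- **Stop pad:** it had moved in by about 8 to 9 mm of its 16 mm, judged from the stem in the top picture and the distance pushed. In the last top picture the tray's front wall rests against it.
- **Tray position:** its bars lie within about 2 to 3 mm of the slab's centre line, and it is nearly square. It lies flat on the slab, whose top is about 18 to 19 mm above the bench.
- **Pot:** the tilt measured about 1.53 rad from the side view, with the lever force rising as at its end stop.
- **Lumps:** all three lie in the tray in the top picture.
- **Tin, tape roll and forces:** I kept clear of the tin and the tape roll. The highest force at the ends of moves was about 11 N.

**What went wrong or disagreed:**
- **Carrying:** the pinched bars did not turn freely in the grip.
    - On the front lift, the pictures put the rear end about 12 mm off the bench.
    - On the rear lift, the front end came clear until I eased the grip and it settled onto the slab.
- **Knob:** my first pinch on the red knob slipped off at about 0.25 rad of tilt. I then pushed it over from behind instead.
- **Bar heights:** heights from the two views were up to about 10 mm off while the tray was tilted, so I relied on the arm's forces there.

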